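Close-pack seven hand stamps in their round tin and shut it

TASK

Put the hand stamps away: pack all seven upright on the floor of the open round tin, which they only fit as one in the middle with six close round it, so the stamp standing astray in the tin must be shifted before the one on the sloping rest and the one on the desk go in. Then close the tin's lid fully, and leave the other things on the desk where they are.

Things in the scene. Friction and masses are not known exactly. Their poses are not given: they have to be found in the camera images.
- tin_floor (a point): Centre of the felt-lined floor inside the round tinplate tin, 4 mm above the desk. Tin: fixed, outside diameter 157 mm, inside diameter 150 mm, rim 41 mm above the desk. This point's x axis points level to the lid's hinge, z up. The hinge axis is parallel to its y axis, 81 mm along x and 32 mm up from this point.
- lid (a joint): Angle of the tin's hinged lid: 0 = shut, grows as it opens (rad); about 1.7 (a little past upright) at the start, stop at 1.85. The hinge is stiff: the lid stays where it is left, and about 1 to 2 N at its far edge moves it. The lid is a round cap 157 mm across and 36 mm deep, about 110 g; with its hinge at the edge of the open cap, its outer face lies 36 mm from the hinge axis. Shut, its top stands 72 mm above the desk and clears the stamps by 6 mm.
- lid_face (a point): Centre of the lid's flat outer face, 81 mm from the hinge along the lid; z is the outward normal of that face (up when shut, away from the tin when open), -x points to the lid's free edge with its small thumb tab.
- stamp_rest: Small dark wooden lectern-like stamp rest, fixed, 76 mm deep, 120 mm wide, 55 mm high, on the left or the right of the tin. Origin under its middle, its -x axis faces the user. Its felt bed slopes at 0.56 rad (32 degrees), down towards its -x side, where a ledge 8 mm high stops the stamp.
- stamp_1_centre (a point): Hand stamp: one of five that stand in the tin at the start (four in a row round the rim, one astray in the remaining space; which is which varies). All seven are alike: a round foot 48 mm across and 15 mm high (under edge bevelled by 2.5 mm), on it a straight round handle 18 mm across that ends 60 mm above the underside; 40 to 80 g. The point is half-way up its axis, 30 mm above the underside; z points up the handle.
- stamp_2_centre (a point): Hand stamp: one of five that stand in the tin at the start (four in a row round the rim, one astray in the remaining space; which is which varies). The point is half-way up its axis, 30 mm above the underside; z points up the handle.
- stamp_3_centre (a point): Hand stamp: one of five that stand in the tin at the start (four in a row round the rim, one astray in the remaining space; which is which varies). The point is half-way up its axis, 30 mm above the underside; z points up the handle.
- stamp_4_centre (a point): Hand stamp: one of five that stand in the tin at the start (four in a row round the rim, one astray in the remaining space; which is which varies). The point is half-way up its axis, 30 mm above the underside; z points up the handle.
- stamp_5_centre (a point): Hand stamp: one of five that stand in the tin at the start (four in a row round the rim, one astray in the remaining space; which is which varies). The point is half-way up its axis, 30 mm above the underside; z points up the handle.
- stamp_6_centre (a point): Hand stamp: stands on the sloping rest at the start, its axis leaning 32 degrees from vertical towards the rest's user side. The point is half-way up its axis, 30 mm above the underside; z points up the handle.
- stamp_7_centre (a point): Hand stamp: stands upright on the desk at the right at the start. The point is half-way up its axis, 30 mm above the underside; z points up the handle.
- ink_bottle: Square ink bottle with a black cap, 50x50x60 mm, loose, near the stamp on the desk. Origin under its middle. To be left alone.
- matchbox: Matchbox, 37x54x16 mm, loose, beside the tin's near left side. To be left alone.
- eraser: Eraser, 20x44x12 mm, loose, beside the tin's near right side. To be left alone.
Not all that is in view belongs to the job. What is shaped like the part that bears stamp_1_centre but blue or green is not meant.

How it is judged:
By the outcome, as a careful person would: the job done as asked, in the order asked, and still so for the second after the job is handed in, with the robot touching nothing.
It also fails if it takes over 72 s, if anything falls off the work surface, if the arm or the gripper's body presses on something with over 40 N, if the wrist force passes 120 N, or if a joint passes its speed limit or range.

ROBOT

A 7-joint arm with a two-finger parallel gripper is mounted at the origin on the work surface; the furniture and walls round the work are solid. World frame = base frame: x ahead of the robot, y to its left, z up, the work surface at z = 0. Lengths are in m, angles in rad, forces in N, time in s.
With the tool pointing down it reaches from about 0.425 to 0.925 m from the base axis. Payload 6.8 kg.
Tool frame: the origin (TCP) lies on the front face of the gripper's body, between the roots of the fingers; the fingertips stand 73 mm ahead of it and the grasp point (between the pads) lies 54 mm ahead of it (bot.finger_overhang is the z of the fingertips in the tool frame, in m); z points along the fingers, y is the line along which they close (so a half turn about z gives the same grasp; the last joint's range is limited). The gripper opens to 85 mm and grips with 20 to 120 N. Pads are 22 mm wide; open, the fingers measure 114 mm over their backs; the gripper's body (76 mm by 85 mm) begins 54 mm behind the grasp point. The pads swing forward as they close: fully open they stand 13 mm farther back than shut.
Start: joints at [-1.455, 0.477, 0.022, 1.555, -0.011, 1.109, -0.083], TCP at [0.15, 0.658, 0.304] pointing down, gripper open.
Joint ranges: [-2.96, 2.96], [-0.34, 2.1], [-1.41, 1.46], [0.24, 2.44], [-1.37, 4.51], [0.17, 1.92], [-2.96, 2.96]. Speed limits (rad/s): [2.39, 2.39, 3.14, 3.14, 3.14, 3.14, 3.14].

INTERFACE

Orientations are given as a unit quaternion [w, x, y, z].
In Python, from station import bot gives the robot as it stands.
- The arm moves only by the tool servo_tool, never from a script. Its argument "motion" is one flat list of numbers, 7 for each row, row after row: the shift along the tool's x, y, z as a fraction of full scale, then the turn, a rotation vector about the tool's x, y, z as a fraction of full scale, then the closure, from 0 (fully open) to 1 (shut). In form: [tx, ty, tz, ax, ay, az, gripper, tx, ty, tz, ax, ay, az, gripper, ...]. A call has 1 to 5 rows; each row shifts and turns the commanded pose from where the row before left it, along the tool's axes as they then stand; what a row does not reach is not made up. Full scale, the value 1, is 0.02 m for a shift and 0.15 rad for a turn. A row lasts 1/8 s, in which the tool goes at most 62.5 mm and 10.7 degrees, less where a joint would pass 70% of its speed; a pose out of reach is approached as far as the arm can. A call with a number of a shift or a turn outside -1 to 1 is refused whole. A call with a gripper value outside its range is refused whole. The fingers move at their own pace and stop on an object; "grip_force" is the grip in N (left out, the last holds). Time passes only in rows, so rows that do not move let the fingers close. It gives the time, the measured TCP pose, the force, the opening and the grip force at its end, in the units of the state.
- bot.get_obs(): the state, without advancing time (a new reading comes with each control period).
- bot.read_camera(name): name is "scene" or "top"; returns the picture (400x640x3 uint8, red, green, blue); there is no depth.
- bot.get_calibration(name): a dict with "mtx" (3x3 intrinsics, pixels), "k1" (the pictures are not rectified: a ray, as slopes to the right and down, at radius r is drawn at 1 + k1 r^2 times it, then the intrinsics apply), "rvec" (rotation vector, rad) and "tvec" (3), from world to camera coordinates, as OpenCV has them. Camera axes: x right, y down, z forward; pixel columns grow to the right and rows downward; lengths in m; the calibration is good to about 2 mm. A picture is of the moment at which its call begins. get_calibration takes no time and is no camera call.
- bot.hand_in(): hands the job in; it is judged then, once.
Trained networks look in the newest picture that a camera, given by its name, has taken for a name from the list of things; names that differ only in an ending like _2 or _b are one class to them, and where a whole thing is asked for, a point or a joint stands for the part that bears it (a point fixed in the world has none). Each returns a list of dicts, best first, with "p" (0 to 1); they miss things now and then, are a little off and sometimes report something else, mostly with a low value. They report only what shows in the picture. A call takes as long as a camera call. They do not tell look-alikes from the thing itself.
- bot.boxes_of(camera, name): "uv" ([column, row] in pixels, amid what is visible of it).
The state is a dict: "t": time; "q": joint angles; "joint_vel": joint speeds; "joint_torque": joint torques, N m; "eef_pos": TCP position; "tool_rot": TCP orientation; "contact_force": force on the tool from outside, world axes, zero at the start; "torque": the same for the moment, N m; "gripper_width": opening from 0.0 (shut) to 1.0 (fully open); "grasp_force": force on a finger pad.
Only numpy, scipy, OpenCV 4.12 (cv2) and the standard library are available. Lean on these libraries where they do the work, as an engineer would, in place of code of your own. Each camera call takes 0.05 s, during which the arm holds its last target. There are 200 camera calls.

## Working session

There is one attempt and no reset: what is moved stays moved. The work goes in short steps, Python scripts to look and compute and a tool call to move; the robot and the scene stay as the last step left them, time stands still between calls to the robot, and variables do not carry over. Pictures are saved under pics/ and viewed, at most 10 in all, crops included, and the job is handed in when it is done.

Besides the shell and the picture viewer there is one more tool, called after "Request:" as name(argument=value, ...) on one line, values as JSON. servo_tool: Moves the arm, as the interface text tells. Shift numbers are shares of 0.02 m and turn numbers shares of 0.15 rad, none past 1 either way. Its arguments: {"type":"object","properties":{"motion":{"type":"array","items":{"type":"number","minimum":-1,"maximum":1}},"grip_force":{"type":"number"}},"required":["motion"]}

```bash
ls; mkdir -p pics; python3 - <<'E'
from station import bot
import cv2,numpy as np
for n in ("scene","top"):
    im=bot.read_camera(n); cv2.imwrite(f"pics/{n}0.png",im[:,:,::-1])
    c=bot.get_calibration(n); print(n,{k:np.round(np.array(v),4).tolist() for k,v in c.items()})
    for o in ("stamp_1_centre","stamp_rest","lid","ink_bottle","matchbox","eraser"):
        print(o,[(np.round(d["uv"]).tolist(),round(d["p"],2)) for d in bot.boxes_of(n,o)])
o=bot.get_obs();print(o)
E
```

```text
pics
scene {'mtx': [[404.0714, 0.0, 317.8338], [0.0, 404.0714, 201.9063], [0.0, 0.0, 1.0]], 'k1': 0.0038, 'rvec': [2.1007, -0.9167, 0.4076], 'tvec': [-0.4181, 0.2544, 0.9831]}
stamp_1_centre [([271.0, 243.0], 0.57), ([364.0, 193.0], 0.44)]
stamp_rest [([365.0, 240.0], 0.64)]
lid [([318.0, 162.0], 0.6)]
ink_bottle [([406.0, 286.0], 0.63), ([310.0, 243.0], 0.5), ([248.0, 198.0], 0.33)]
matchbox [([251.0, 199.0], 0.49)]
eraser []
top {'mtx': [[478.3256, 0.0, 320.9209], [0.0, 478.3256, 195.4963], [0.0, 0.0, 1.0]], 'k1': 0.0196, 'rvec': [2.1198, -2.1812, 0.1576], 'tvec': [-0.0704, 0.5185, 1.1929]}
stamp_1_centre [([336.0, 135.0], 0.66), ([320.0, 264.0], 0.55)]
stamp_rest [([390.0, 200.0], 0.61)]
lid [([280.0, 153.0], 0.95)]
ink_bottle [([460.0, 216.0], 0.74), ([280.0, 153.0], 0.62), ([392.0, 199.0], 0.57)]
matchbox [([244.0, 231.0], 0.62), ([312.0, 213.0], 0.55)]
eraser [([345.0, 235.0], 0.56)]
{'t': 0.7, 'q': array([-1.45507627,  0.47696819,  0.02240542,  1.55540439, -0.01151045,
        1.1092655 , -0.0831067 ]), 'joint_vel': array([-0.00081912, -0.00205678, -0.00178669, -0.00148608,  0.00053606,
       -0.00100454, -0.00162624]), 'joint_torque': array([ 5.40005640e-04, -5.96166193e+01,  1.60583999e+00, -2.81510264e+01,
        1.23436865e-02,  1.64065124e-03,  1.13632581e-05]), 'eef_pos': array([0.14981985, 0.65818504, 0.3039275 ]), 'tool_rot': array([-9.36645788e-06,  1.11695127e-01,  9.93742520e-01,  4.19106546e-05]), 'contact_force': array([0.92492963, 0.06227719, 0.76990661]), 'torque': array([-0.01071724,  0.02439923, -0.05188941]), 'grasp_force': 0.0, 'gripper_width': 1.0048168893791534}
```

View pics/top0.png

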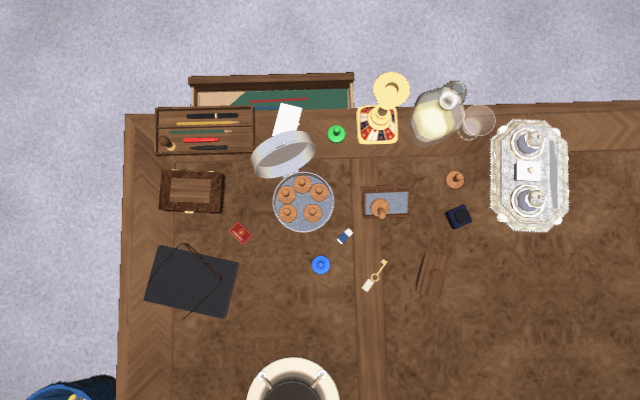

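View pics/scene0.png

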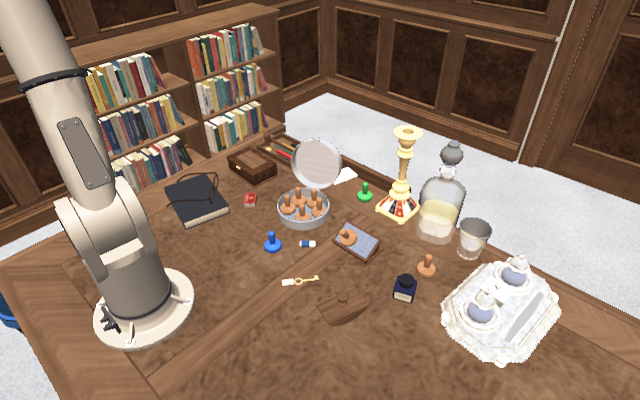

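```bash
cat > h.py <<'E'
import numpy as np,cv2
from station import bot
CAL={n:bot.get_calibration(n) for n in("scene","top")}
def proj(n,P):
    c=CAL[n];K=np.array(c["mtx"])
    d=np.array([c["k1"],0,0,0,0.])
    return cv2.projectPoints(np.atleast_2d(np.array(P,float)),np.array(c["rvec"],float),np.array(c["tvec"],float),K,d)[0][:,0]
def back(n,uv,z):
    c=CAL[n];K=np.array(c["mtx"],float);R=cv2.Rodrigues(np.array(c["rvec"],float))[0];t=np.array(c["tvec"],float).ravel()
    s=cv2.undistortPoints(np.array(uv,float).reshape(-1,1,2),K,np.array([c["k1"],0,0,0,0.]))[:,0]
    r=np.c_[s,np.ones(len(s))]@R; o=-R.T@t
    return o+r*((z-o[2])/r[:,2])[:,None]
def circ(c,r,n=60,z=None):
    a=np.linspace(0,2*np.pi,n);return np.c_[c[0]+r*np.cos(a),c[1]+r*np.sin(a),np.full(n,c[2] if z is None else z)]
E
python3 - <<'E'
from h import *
a=cv2.imread("pics/top0.png"); s=cv2.imread("pics/scene0.png")
t=cv2.resize(a[145:245,235:435],None,fx=4,fy=4,interpolation=cv2.INTER_CUBIC)
u=cv2.resize(s[170:220,265:365],None,fx=4,fy=4,interpolation=cv2.INTER_CUBIC)
v=np.zeros((200,800,3),np.uint8);v[:,:400]=u
w=cv2.resize(a[160:210,430:480],None,fx=4,fy=4,interpolation=cv2.INTER_CUBIC);v[:,400:600]=w
w=cv2.resize(s[215:265,330:380],None,fx=4,fy=4,interpolation=cv2.INTER_CUBIC);v[:,600:800]=w
cv2.imwrite("pics/c1.png",np.vstack([t,v]))
print(back("top",[(304,202),(302,184),(454,178),(380,208),(320,264)],0.04))
E
```

```text
[[ 0.50021668 -0.04138636  0.04      ]
 [ 0.5470248  -0.03735735  0.04      ]
 [ 0.55157502 -0.42908973  0.04      ]
 [ 0.47926351 -0.23508453  0.04      ]
 [ 0.34213479 -0.07782938  0.04      ]]
```

View pics/c1.png

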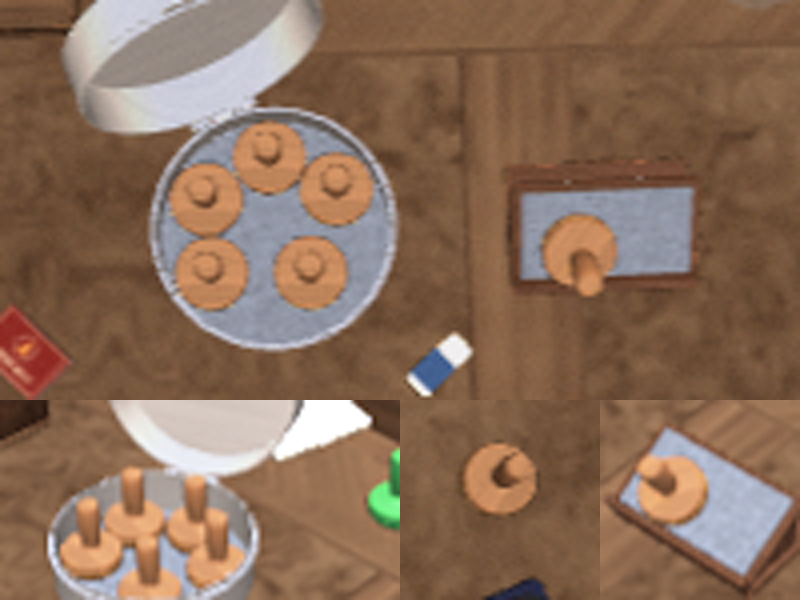

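Top view: four rim stamps at crop (211,273), (206,200), (270,157) and (337,187), with the stray at (310,272). The sloped stamp is at full-image (380,208) and the desk stamp at (455,180). I'll start moving toward the tin.

Request:
servo_tool(motion=[-1,-0.6,0,0,0,0,0.5,-1,-0.6,0,0,0,0,0.5,-1,-0.6,0,0,0,0,0.5,-1,-0.6,0,0,0,0,0.5,-1,-0.6,0,0,0,0,0.5])

```text
t: 1.32
eef_pos: [0.2355, 0.5761, 0.3041]
tool_rot: [0.0, 0.112, 0.994, 0.0]
contact_force: [-0.2, 0.2, 0.5]
gripper_width: 0.505
grasp_force: 0.0
```

Request:
servo_tool(motion=[-1,-0.6,0,0,0,0,0.5,-1,-0.6,0,0,0,0,0.5,-1,-0.6,0,0,0,0,0.5,-1,-0.6,0,0,0,0,0.5,-1,-0.6,0,0,0,0,0.5])

```text
t: 1.95
eef_pos: [0.3192, 0.4956, 0.3039]
tool_rot: [-0.0, 0.112, 0.994, 0.0]
contact_force: [0.6, 0.1, -0.2]
gripper_width: 0.497
grasp_force: 0.0
```

```bash
cat > fit.py <<'E'
from h import *
from scipy.optimize import minimize
from scipy.spatial.transform import Rotation as Ro
S=8
def stampmask(n,c,ax,off,shape,m):
    # silhouette: convex hull of foot + hull of handle; c = underside centre
    ax=np.array(ax,float);Q=Ro.align_vectors([ax],[[0,0,1]])[0].as_matrix()
    def ring(r,h): return (Q@(circ((0,0,h),r).T)).T+c
    for A in(np.r_[ring(.0215,0),ring(.024,.0025),ring(.024,.015)],np.r_[ring(.009,.015),ring(.009,.06)]):
        p=(proj(n,A)-off+.5)*S
        cv2.fillConvexPoly(m,cv2.convexHull(np.round(p).astype(np.int32)),1.)
def obs(im):  # im rgb, orange soft mask
    f=im.astype(float);return f
def orange(im):
    hsv=cv2.cvtColor(im,cv2.COLOR_RGB2HSV).astype(float)
    f=im.astype(float);d=f[...,0]-f[...,2]
    return d
def fit(n,im,guess,ax=(0,0,1),pad=16,lo=None,hi=None,r0=None):
    """guess Kx3 underside centres, same heights kept; fits xy jointly"""
    g=np.array(guess,float);uv=proj(n,g)
    x0,y0=np.floor(uv.min(0)-pad).astype(int);x1,y1=np.ceil(uv.max(0)+pad).astype(int)
    x0=max(x0,0);y0=max(y0,0);x1=min(x1,640);y1=min(y1,400)
    d=orange(im[y0:y1,x0:x1]);off=np.array([x0,y0])
    w=np.ones_like(d)
    def rend(P):
        m=np.zeros(((y1-y0)*S,(x1-x0)*S),np.float32)
        for c in P: stampmask(n,c,ax,off,None,m)
        return cv2.resize(m,(x1-x0,y1-y0),interpolation=cv2.INTER_AREA)
    zone=cv2.dilate((rend(g)>0).astype(np.uint8),np.ones((7,7)))>0
    def cost(v):
        P=g.copy();P[:,:2]=v.reshape(-1,2)
        m=rend(P)[zone];q=d[zone]
        A=np.c_[m,np.ones_like(m)];co,*_=np.linalg.lstsq(A,q,rcond=None)
        return np.mean((A@co-q)**2)
    v=g[:,:2].ravel().copy()
    for it in range(2):
        for k in range(len(g)):
            def ck(u):
                w=v.copy();w[2*k:2*k+2]=u;return cost(w)
            b=v[2*k:2*k+2]
            r=minimize(ck,b,method="Nelder-Mead",options=dict(initial_simplex=[b,b+[.004,0],b+[0,.004]],xatol=1e-4,fatol=1e-3,maxiter=60))
            v[2*k:2*k+2]=r.x
    P=g.copy();P[:,:2]=v.reshape(-1,2);return P,cost(v)
E
cat > m1.py <<'E'
from fit import *
o=bot.get_obs();print(o["t"],o["q"].round(2),o["eef_pos"].round(3))
off=np.array([235,145])
T=cv2.imread("pics/top0.png")[:,:,::-1].copy();Sc=cv2.imread("pics/scene0.png")[:,:,::-1].copy()
px=np.array([(211,273),(206,200),(270,157),(337,187),(310,272)])/4+off-.4
g=back("top",px,.019);g[:,2]=.004
P,c=fit("top",T,g);print("top tin",P.round(4).tolist(),c)
P2,c2=fit("scene",Sc,P);print("scene tin",P2.round(4).tolist(),c2)
g=back("top",[(455,180)],.015);g[:,2]=0
D,c=fit("top",T,g);print("desk",D.round(4),c);print(fit("scene",Sc,D))
# tin rim: bright outer edge points vs projected circle at z .041
gray=cv2.cvtColor(T,cv2.COLOR_RGB2GRAY).astype(np.float32)
for n,I in(("top",T),("scene",Sc)):
    gr=cv2.GaussianBlur(cv2.cvtColor(I,cv2.COLOR_RGB2GRAY).astype(np.float32),(0,0),.7)
    c0=P[:,:2].mean(0)
    def score(v):
        p=proj(n,circ((v[0],v[1],.041),.0767,120)).astype(np.float32)
        s=cv2.remap(gr,p[:,0][None],p[:,1][None],cv2.INTER_LINEAR)[0]
        return -np.mean(np.minimum(s,230))
    c0=back("top",[(303.4,201.5)],.041)[0,:2]
    best=min(((score(c0+[i,j]),i,j) for i in np.arange(-.012,.0121,.001) for j in np.arange(-.012,.0121,.001)))
    print(n,"rim",c0+best[1:],best[0])
E
python3 m1.py
```

```text
1.95 [-1.17  0.34  0.08  1.77 -0.03  1.04  0.27] [0.319 0.496 0.304]
top tin [[0.4766, 0.0033, 0.004], [0.5251, 0.0058, 0.004], [0.5522, -0.0362, 0.004], [0.5296, -0.0798, 0.004], [0.4751, -0.0612, 0.004]] 248.1085083564589
scene tin [[0.4771, 0.0039, 0.004], [0.5254, 0.0057, 0.004], [0.5519, -0.0378, 0.004], [0.5338, -0.0681, 0.004], [0.4756, -0.0607, 0.004]] 907.9310501644514
desk [[ 0.5533 -0.4381  0.    ]] 141.8467381002454
(array([[ 0.55469824, -0.43710281,  0.        ]]), np.float64(104.47734154727279))
top rim [ 0.50241961 -0.0379125 ] -155.77509
scene rim [ 0.49841961 -0.0429125 ] -171.06981
```

Request:
servo_tool(motion=[-0.55,-1,0,0,0,0,0.6,-0.55,-1,0,0,0,0,0.6,-0.55,-1,0,0,0,0,0.6,-0.55,-1,0,0,0,0,0.6,-0.55,-1,0,0,0,0,0.6])

```text
t: 2.58
eef_pos: [0.3499, 0.3856, 0.304]
tool_rot: [0.0, 0.112, 0.994, 0.0]
contact_force: [2.0, -0.2, -0.6]
gripper_width: 0.399
grasp_force: 0.0
```

Request:
servo_tool(motion=[-0.55,-1,0,0,0,0,0.6,-0.55,-1,0,0,0,0,0.6,-0.55,-1,0,0,0,0,0.6,-0.55,-1,0,0,0,0,0.6,-0.55,-1,0,0,0,0,0.6])

```text
t: 3.2
eef_pos: [0.3814, 0.2759, 0.3039]
tool_rot: [0.0, 0.112, 0.994, 0.0]
contact_force: [-0.1, -0.6, -1.2]
gripper_width: 0.399
grasp_force: 0.0
```

Request:
servo_tool(motion=[-0.55,-1,0,0,0,0,0.6,-0.55,-1,0,0,0,0,0.6,-0.55,-1,0,0,0,0,0.6,-0.55,-1,0,0,0,0,0.6,-0.55,-1,0,0,0,0,0.6])

```text
t: 3.82
eef_pos: [0.4126, 0.1662, 0.3039]
tool_rot: [0.0, 0.112, 0.994, 0.0]
contact_force: [-0.1, -0.1, -0.6]
gripper_width: 0.402
grasp_force: 0.0
```

Request:
servo_tool(motion=[-0.55,-1,0.5,0,0,0,0.6,-0.55,-1,0.5,0,0,0,0.6,-0.55,-1,0.5,0,0,0,0.6,-0.55,-1,0.5,0,0,0,0.6,-0.55,-1,0.5,0,0,0,0.6])

```text
t: 4.45
eef_pos: [0.4439, 0.0566, 0.2537]
tool_rot: [0.0, 0.112, 0.994, 0.0]
contact_force: [0.5, 0.2, 0.4]
gripper_width: 0.397
grasp_force: 0.0
```

Request:
servo_tool(motion=[-0.55,-1,0.5,0,0,0,0.6,-0.55,-1,0.5,0,0,0,0.6,-0.55,-1,0.5,0,0,0,0.6,-0.55,-1,0.5,0,0,0,0.6,-0.55,-1,0.5,0,0,0,0.6])

```text
t: 5.08
eef_pos: [0.4753, -0.0531, 0.2037]
tool_rot: [0.0, 0.112, 0.994, 0.0]
contact_force: [-0.2, 0.4, 0.2]
gripper_width: 0.398
grasp_force: 0.0
```

```bash
cat > go.py <<'E'
# prints shift to target in tool axes, in units of 0.02 m
import sys;from h import *
from scipy.spatial.transform import Rotation as Ro
def tool():
    o=bot.get_obs();q=o["tool_rot"];return o,Ro.from_quat([q[1],q[2],q[3],q[0]]).as_matrix()
if __name__=="__main__":
    o,R=tool();print("t",round(o["t"],2),"q",o["q"].round(2),o["eef_pos"].round(4),"yaxis",R[:,1].round(3))
    T=np.array([float(a) for a in sys.argv[1:4]]);print("shift units",(R.T@(T-o["eef_pos"])/.02).round(2))
E
python3 go.py .4753 -.061 .104
cat > rest.py <<'E'
from fit import *
Sc=cv2.imread("pics/scene0.png")[:,:,::-1].copy();T=cv2.imread("pics/top0.png")[:,:,::-1].copy()
# rest yaw from top: bed corners (crop px) ; z of bed differs: bottom ~.012, top ~.05
off=np.array([235,145])
lo=back("top",np.array([(518,282),(691,272)])/4+off-.4,.010);hi=back("top",np.array([(517,194),(692,187)])/4+off-.4,.05)
d1=lo[0]-lo[1];d2=hi[0]-hi[1];print(lo.round(3),hi.round(3))
yaw=np.arctan2(d1[1]+d2[1],d1[0]+d2[0])-np.pi/2;print("yaw",yaw)
ax=np.array([-np.sin(.56)*np.cos(yaw),-np.sin(.56)*np.sin(yaw),np.cos(.56)])
for z in(.022,.026,.03,.034):
    g=back("top",[(380.,206.)],z+.013);g=g-.015*ax;g[:,2]=z
    a,ca=fit("top",T,g,ax);b,cb=fit("scene",Sc,g,ax);print(z,a.round(4),round(ca),b.round(4),round(cb))
print("ax",ax)
E
python3 rest.py
```

```text
t 5.08 q [-0.37  0.3   0.41  2.13 -0.18  0.74  1.51] [ 0.4753 -0.0531  0.2037] yaxis [0.222 0.975 0.   ]
shift units [-0.09 -0.39  4.98]
[[ 0.465 -0.197  0.01 ]
 [ 0.469 -0.31   0.01 ]] [[ 0.517 -0.194  0.05 ]
 [ 0.519 -0.306  0.05 ]]
yaw 0.020933890489347462
0.022 [[ 0.4861 -0.2349  0.022 ]] 444 [[ 0.4938 -0.2262  0.022 ]] 935
0.026 [[ 0.4856 -0.2345  0.026 ]] 447 [[ 0.4907 -0.2286  0.026 ]] 944
0.03 [[ 0.4851 -0.2339  0.03  ]] 481 [[ 0.4877 -0.2308  0.03  ]] 1074
0.034 [[ 0.4846 -0.2333  0.034 ]] 496 [[ 0.4844 -0.2336  0.034 ]] 1176
ax [-0.53106981 -0.01111898  0.84725511]
```

Request:
servo_tool(motion=[-0.09,-0.39,1,0,0,0,0.6,0,0,1,0,0,0,0.6,0,0,1,0,0,0,0.6,0,0,1,0,0,0,0.6,0,0,1,0,0,0,0.6], grip_force=25)

```text
t: 5.7
eef_pos: [0.4753, -0.0603, 0.1034]
tool_rot: [0.0, 0.112, 0.994, -0.0]
contact_force: [0.6, 0.3, 1.0]
gripper_width: 0.4
grasp_force: 0.0
```

Request:
servo_tool(motion=[0,0,0,0,0,0,0.9,0,0,0,0,0,0,0.9,0,0,0,0,0,0,0.9])

```text
t: 6.08
eef_pos: [0.4758, -0.0599, 0.1047]
tool_rot: [0.001, 0.112, 0.994, 0.0]
contact_force: [-1.0, 0.0, 0.1]
gripper_width: 0.202
grasp_force: 25.2
```

```bash
cat > after.py <<'E'
import sys
from fit import *
n=sys.argv[1]
for c in("top","scene"):
    im=bot.read_camera(c);cv2.imwrite(f"pics/{c}_{n}.png",im[:,:,::-1])
E
python3 after.py g1; python3 - <<'E'
import cv2,numpy as np
a=cv2.imread("pics/top_g1.png")[145:245,235:435];b=cv2.imread("pics/scene_g1.png")[150:250,250:450]
cv2.imwrite("pics/v1.png",np.hstack([cv2.resize(x,(400,200)) if 0 else cv2.resize(x[:, :100],(400,400),interpolation=cv2.INTER_CUBIC) for x in(a,b)]))
E
python3 go.py .5022 -.038 .125
```

```text
t 6.17 q [-0.27  0.49  0.32  2.18 -0.31  0.51  1.64] [ 0.4757 -0.0598  0.1045] yaxis [0.222 0.975 0.   ]
shift units [-1.05  1.36 -1.02]
```

View pics/v1.png

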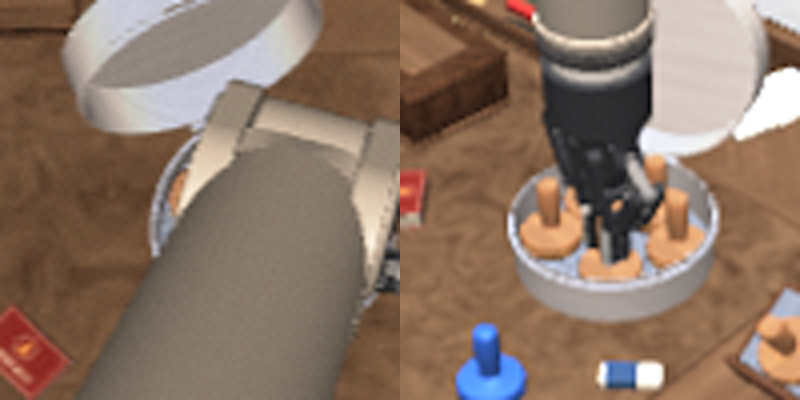

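The stray stamp is held. I'll shift it to the middle.

Request:
servo_tool(motion=[0,0,-0.6,0,0,0,0.9,-0.5,0.7,0,0,0,0,0.9,-0.55,0.67,0,0,0,0,0.9,0,0,0.3,0,0,0,0.9,0,0,0.3,0,0,0,0.9])

```text
t: 6.8
eef_pos: [0.5039, -0.0382, 0.1057]
tool_rot: [0.001, 0.112, 0.994, 0.0]
contact_force: [-8.7, -4.7, 29.1]
gripper_width: 0.204
grasp_force: 31.3
```

Request:
servo_tool(motion=[0,0,0,0,0,0,0.62,0,0,0,0,0,0,0.62,0,0,-1,0,0,0,0.62,0,0,-1,0,0,0,0.62,0,0,-1,0,0,0,0.62])

```text
t: 7.42
eef_pos: [0.502, -0.0373, 0.1642]
tool_rot: [-0.0, 0.111, 0.994, -0.0]
contact_force: [-0.8, -0.5, -0.4]
gripper_width: 0.378
grasp_force: 0.0
```

Request:
servo_tool(motion=[0,0,-1,0,0,0,0.62,0,0,-1,0,0,0,0.62])

```text
t: 7.68
eef_pos: [0.502, -0.0373, 0.2043]
tool_rot: [-0.0, 0.111, 0.994, -0.0]
contact_force: [0.3, 1.0, -0.0]
gripper_width: 0.381
grasp_force: 0.0
```

```bash
python3 go.py .5540 -.4376 .2
```

```text
t 7.67 q [-0.4   0.34  0.42  2.08 -0.2   0.76  1.5 ] [ 0.502  -0.0373  0.2043] yaxis [ 0.221  0.975 -0.   ]
shift units [ -6.97 -18.94   0.21]
```

Request:
servo_tool(motion=[-0.37,-1,0,0,0,0,0.6,-0.37,-1,0,0,0,0,0.6,-0.37,-1,0,0,0,0,0.6,-0.37,-1,0,0,0,0,0.6,-0.37,-1,0,0,0,0,0.6])

```text
t: 8.3
eef_pos: [0.5161, -0.1436, 0.2036]
tool_rot: [-0.0, 0.111, 0.994, 0.0]
contact_force: [0.6, 0.2, -0.3]
gripper_width: 0.4
grasp_force: 0.0
```

Request:
servo_tool(motion=[-0.37,-1,0,0,0,0,0.6,-0.37,-1,0,0,0,0,0.6,-0.37,-1,0,0,0,0,0.6,-0.37,-1,0,0,0,0,0.6,-0.37,-1,0,0,0,0,0.6])

```text
t: 8.93
eef_pos: [0.53, -0.2495, 0.2035]
tool_rot: [-0.0, 0.111, 0.994, 0.0]
contact_force: [-0.2, 0.7, -0.1]
gripper_width: 0.396
grasp_force: 0.0
```

Request:
servo_tool(motion=[-0.37,-1,0,0,0,0,0.6,-0.37,-1,0,0,0,0,0.6,-0.37,-1,0,0,0,0,0.6,-0.37,-1,0,0,0,0,0.6,-0.37,-1,0,0,0,0,0.6])

```text
t: 9.55
eef_pos: [0.5437, -0.3563, 0.2038]
tool_rot: [-0.0, 0.112, 0.994, 0.0]
contact_force: [1.0, 0.1, -0.0]
gripper_width: 0.398
grasp_force: 0.0
```

Request:
servo_tool(motion=[-0.37,-1,0,0,0,0,0.6,-0.37,-1,0,0,0,0,0.6,-0.37,-1,0,0,0,0,0.6,-0.37,-0.94,0,0,0,0,0.6,0,0,0,0,0,-1,0.6])

```text
t: 10.18
eef_pos: [0.5544, -0.441, 0.2037]
tool_rot: [-0.0, 0.036, 0.999, -0.001]
contact_force: [0.4, 1.2, -0.3]
gripper_width: 0.405
grasp_force: 0.0
```

Request:
servo_tool(motion=[0,0,0,0,0,-1,0.6,0,0,0,0,0,-1,0.6,0,0,0,0,0,-1,0.6,0,0,0,0,0,-1,0.6,0,0,0,0,0,-1,0.6])

```text
t: 10.8
eef_pos: [0.5548, -0.4391, 0.2038]
tool_rot: [-0.0, -0.334, 0.943, 0.0]
contact_force: [0.1, -0.9, 0.1]
gripper_width: 0.399
grasp_force: 0.0
```

Request:
servo_tool(motion=[0,0,0,0,0,-1,0.6,0,0,0,0,0,-1,0.6,0,0,0,0,0,-0.8,0.6])

```text
t: 11.18
eef_pos: [0.5546, -0.4393, 0.2042]
tool_rot: [0.0, -0.521, 0.853, -0.0]
contact_force: [0.6, 0.1, -2.1]
gripper_width: 0.399
grasp_force: 0.0
```

```bash
cat > tin.py <<'E'
import sys
from fit import *
n=sys.argv[1]
G=eval(sys.argv[2]) if len(sys.argv)>2 else [(.4768,.0036),(.5252,.0058),(.552,-.037),(.5296,-.0798),(.502,-.038)]
for c in("top","scene")[:1]:
    im=bot.read_camera(c);cv2.imwrite(f"pics/{c}_{n}.png",im[:,:,::-1])
    P,co=fit(c,im,[(*g,.004) for g in G]);print(c,P[:,:2].round(4).tolist(),round(co))
    C=np.array([.5022,-.038]);d=P[:,:2]-C
    print("r",np.hypot(*d.T).round(4),"ang",np.degrees(np.arctan2(d[:,1],d[:,0])).round(1))
    from scipy.spatial.distance import pdist
    print("min dist",np.sort(pdist(P[:,:2])).round(4)[:12])
E
python3 tin.py p1;python3 go.py .5540 -.4376 .100
python3 - <<'E'
import cv2
a=cv2.imread("pics/top_p1.png")[145:245,235:435]
cv2.imwrite("pics/v2.png",cv2.resize(a,(800,400),interpolation=cv2.INTER_CUBIC))
E
```

```text
top [[0.4759, 0.0031], [0.5259, 0.0071], [0.5535, -0.0364], [0.5302, -0.0814], [0.5064, -0.0374]] 296
r [0.0487 0.051  0.0513 0.0517 0.0042] ang [122.6  62.3   1.8 -57.2   7.6]
min dist [0.0471 0.0487 0.05   0.0502 0.0506 0.0507 0.0515 0.087  0.0886 0.1004]
t 11.22 q [ 0.95  0.69 -0.57  1.52  0.4   1.05  2.96] [ 0.5547 -0.4397  0.2049] yaxis [-0.891  0.454 -0.002]
shift units [-0.07  0.09  5.25]
```

View pics/v2.png

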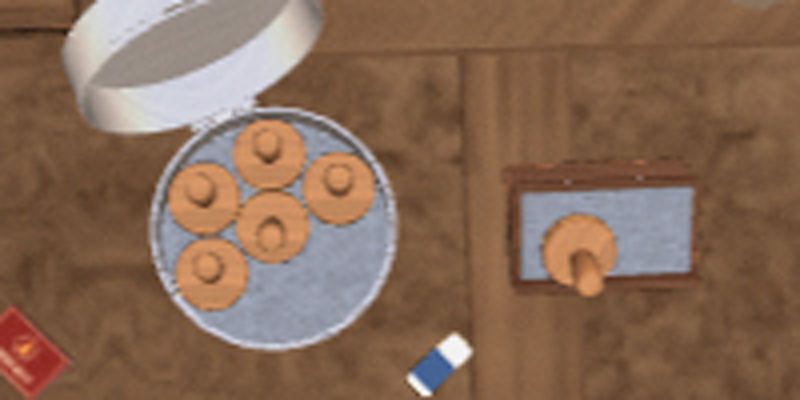

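The centre stamp sits tilted, with its foot at crop (272,227) and its handle at (272,233); its +x edge rides on a neighbour's foot. I'll go back and fix it first, away from q7's limit.

Request:
servo_tool(motion=[0,0,0,0,0,1,0.6,0,0,0,0,0,1,0.6,-0.78,0.99,0,0,0,0,0.6,-0.78,0.99,0,0,0,0,0.6,-0.78,0.99,0,0,0,0,0.6])

```text
t: 11.85
eef_pos: [0.545, -0.3635, 0.2035]
tool_rot: [-0.0, -0.385, 0.923, 0.0]
contact_force: [0.5, -0.3, 0.1]
gripper_width: 0.403
grasp_force: 0.0
```

Request:
servo_tool(motion=[-0.78,0.99,0,0,0,0,0.6,-0.78,0.99,0,0,0,0,0.6,-0.78,0.99,0,0,0,0,0.6,-0.78,0.99,0,0,0,0,0.6,-0.78,0.99,0,0,0,0,0.6])

```text
t: 12.48
eef_pos: [0.5293, -0.2375, 0.2038]
tool_rot: [-0.0, -0.386, 0.923, 0.0]
contact_force: [0.9, -0.3, -0.1]
gripper_width: 0.406
grasp_force: 0.0
```

Request:
servo_tool(motion=[-0.78,0.99,0,0,0,0,0.6,-0.78,0.99,0,0,0,0,0.6,-0.78,0.99,0,0,0,0,0.6,-0.78,0.99,0,0,0,0,0.6,-0.78,0.99,0,0,0,0,0.6])

```text
t: 13.1
eef_pos: [0.5135, -0.1125, 0.2039]
tool_rot: [-0.0, -0.386, 0.923, 0.0]
contact_force: [0.2, 0.4, -0.4]
gripper_width: 0.404
grasp_force: 0.0
```

Request:
servo_tool(motion=[-0.78,0.99,0,0,0,0,0.6,-0.78,0.99,0,0,0,0,0.6,-0.78,0.99,0,0,0,0,0.6])

```text
t: 13.48
eef_pos: [0.504, -0.0375, 0.2039]
tool_rot: [-0.0, -0.386, 0.923, 0.0]
contact_force: [0.7, -1.1, 0.4]
gripper_width: 0.399
grasp_force: 0.0
```

```bash
python3 go.py .501 -.0388 .108; python3 - <<'E'
from h import *
# handle top of tilted stamp in pre-image p1: full px
print(back("top",[(235+268/4-.4,145+226/4-.4),(235+272/4-.4,145+233/4-.4)],.066))
E
```

```text
t 13.47 q [ 0.46  0.39 -0.61  2.02  0.3   0.82  2.03] [ 0.504  -0.0375  0.2039] yaxis [-0.712  0.703  0.001]
shift units [0.15 0.06 4.8 ]
[[ 0.49930387 -0.03617923  0.066     ]
 [ 0.49481687 -0.03857883  0.066     ]]
```

Request:
servo_tool(motion=[0.2,0.1,1,0,0,0,0.6,0,0,1,0,0,0,0.6,0,0,1,0,0,0,0.6,0,0,1,0,0,0,0.6,0,0,0.8,0,0,0,0.6], grip_force=25)

```text
t: 14.1
eef_pos: [0.4997, -0.0398, 0.1071]
tool_rot: [-0.0, -0.386, 0.923, 0.0]
contact_force: [-0.1, 0.2, -0.0]
gripper_width: 0.4
grasp_force: 0.0
```

Request:
servo_tool(motion=[0,0,0,0,0,0,0.9,0,0,0,0,0,0,0.9,0,0,0,0,0,0,0.9,0,0,-0.7,0,0,0,0.9,0,0,0,0,0,0,0.9])

```text
t: 14.72
eef_pos: [0.5009, -0.0394, 0.1235]
tool_rot: [0.001, -0.386, 0.922, -0.0]
contact_force: [0.1, 0.1, -0.6]
gripper_width: 0.202
grasp_force: 25.2
```

```bash
python3 go.py .501 -.0388 .108; python3 after.py g2;python3 - <<'E'
import cv2
a=cv2.imread("pics/scene_g2.png")[160:240,260:360]
cv2.imwrite("pics/v3.png",cv2.resize(a,(700,560),interpolation=cv2.INTER_CUBIC))
E
```

```text
t 14.72 q [ 0.39  0.51 -0.54  2.08  0.43  0.66  1.93] [ 0.5009 -0.0394  0.1235] yaxis [-0.713  0.701 -0.002]
shift units [-0.02  0.02  0.78]
```

View pics/v3.png

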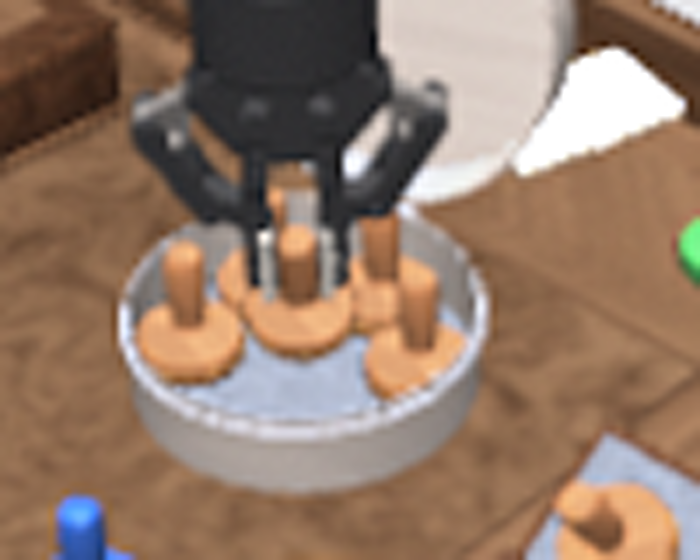

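The lifted stamp still leans toward the camera. I'll set it down with some clearance and let it stand up, then regrip and slide it.

Request:
servo_tool(motion=[0.45,0,0,0,0,0,0.9,0,0,0.4,0,0,0,0.9,0,0,0.4,0,0,0,0.9,0,0,0.1,0,0,0,0.9])

```text
t: 15.32
eef_pos: [0.4947, -0.0453, 0.1043]
tool_rot: [0.001, -0.387, 0.922, -0.0]
contact_force: [-2.3, 1.8, 21.2]
gripper_width: 0.201
grasp_force: 28.1
```

Request:
servo_tool(motion=[0,0,0,0,0,0,0.65,0,0,0,0,0,0,0.65,0,0,0,0,0,0,0.9,0,0,0,0,0,0,0.9,0,0,0,0,0,0,0.9])

```text
t: 15.95
eef_pos: [0.4934, -0.046, 0.1037]
tool_rot: [-0.0, -0.387, 0.922, 0.0]
contact_force: [-1.2, 0.4, -0.8]
gripper_width: 0.196
grasp_force: 26.0
```

```bash
python3 go.py .501 -.0388 .108; python3 after.py g3;python3 - <<'E'
import cv2
a=cv2.imread("pics/scene_g3.png")[160:240,260:360]
cv2.imwrite("pics/v4.png",cv2.resize(a,(700,560),interpolation=cv2.INTER_CUBIC))
E
```

```text
t 15.95 q [ 0.39  0.54 -0.52  2.1   0.45  0.61  1.92] [ 0.4934 -0.046   0.1037] yaxis [-0.713  0.701  0.001]
shift units [-0.52 -0.02 -0.21]
```

View pics/v4.png

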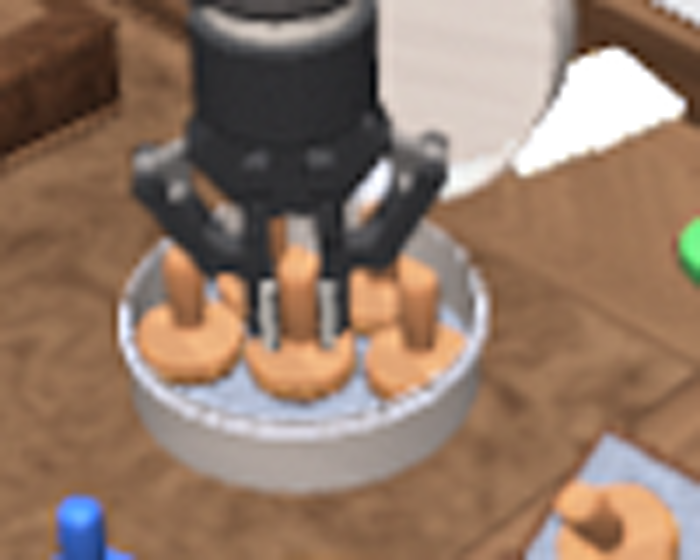

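```bash
python3 - <<'E'
from h import *
o=bot.get_obs();p=o["eef_pos"]
for name,c in(("tool",p[:2]),("tool+x5mm",p[:2]+.005*np.array([-.70,-.713])),("tool-x5mm",p[:2]-.005*np.array([-.70,-.713]))):
    f=lambda r,z:(proj("scene",circ((*c,z),r,90))-[260,160]+.5)*7
    A=f(.0215,.004);B=f(.024,.019);H=f(.009,.064)
    print(name,"foot u range",B[:,0].min().round(),B[:,0].max().round(),"bottom v",A[:,1].max().round(),"top ctr",H.mean(0).round(),"top v",H[:,1].min().round())
import cv2
im=cv2.imread("pics/scene_g3.png")
from fit import *
P,c=fit("scene",im[:,:,::-1].copy(),[(p[0],p[1],.004)]);print(P,c)
E
```

```text
tool foot u range 246.0 357.0 bottom v 417.0 top ctr [297. 277.] top v 263.0
tool+x5mm foot u range 245.0 357.0 bottom v 425.0 top ctr [297. 284.] top v 271.0
tool-x5mm foot u range 246.0 357.0 bottom v 409.0 top ctr [297. 269.] top v 256.0
[[ 0.50096819 -0.03797194  0.004     ]] 1813.5966295606079
```

The stamp now reads upright at about (0.5005, -0.0385), which is the centre. I'll release it and go to the desk stamp.

Request:
servo_tool(motion=[0,0,0,0,0,0,0.62,0,0,0,0,0,0,0.62,0,0,-1,0,0,0,0.62,0,0,-1,0,0,1,0.62,0,0,-1,0,0,1,0.62])

```text
t: 16.68
eef_pos: [0.4934, -0.046, 0.1644]
tool_rot: [-0.0, -0.242, 0.97, 0.0]
contact_force: [0.1, -1.0, 0.4]
gripper_width: 0.384
grasp_force: 0.0
```

Request:
servo_tool(motion=[0,0,-1,0,0,1,0.62,0,0,-1,0,0,1,0.62,0,0,0,0,0,1,0.6,-0.1,-0.98,0,0,0,0,0.6,-0.1,-0.98,0,0,0,0,0.6])

```text
t: 17.3
eef_pos: [0.4992, -0.0852, 0.204]
tool_rot: [-0.0, -0.022, 1.0, 0.0]
contact_force: [0.9, 0.5, -0.6]
gripper_width: 0.405
grasp_force: 0.0
```

Request:
servo_tool(motion=[-0.1,-0.98,0,0,0,0,0.6,-0.1,-0.98,0,0,0,0,0.6,-0.1,-0.98,0,0,0,0,0.6,-0.1,-0.98,0,0,0,0,0.6,-0.1,-0.98,0,0,0,0,0.6])

```text
t: 17.92
eef_pos: [0.5136, -0.1836, 0.2038]
tool_rot: [-0.0, -0.022, 1.0, 0.0]
contact_force: [-0.2, 0.3, 0.3]
gripper_width: 0.398
grasp_force: 0.0
```

Request:
servo_tool(motion=[-0.1,-0.98,0,0,0,0,0.6,-0.1,-0.98,0,0,0,0,0.6,-0.1,-0.98,0,0,0,0,0.6,-0.1,-0.98,0,0,0,0,0.6,-0.1,-0.98,0,0,0,0,0.6])

```text
t: 18.55
eef_pos: [0.5279, -0.2812, 0.2037]
tool_rot: [-0.0, -0.022, 1.0, 0.0]
contact_force: [-0.0, -0.5, -0.1]
gripper_width: 0.398
grasp_force: 0.0
```

Request:
servo_tool(motion=[-0.1,-0.98,0,0,0,0,0.6,-0.1,-0.98,0,0,0,0,0.6,-0.1,-0.98,0,0,0,0,0.6,-0.1,-0.98,0,0,0,0,0.6,-0.1,-0.98,0,0,0,0,0.6])

```text
t: 19.18
eef_pos: [0.5422, -0.3787, 0.2037]
tool_rot: [-0.0, -0.022, 1.0, 0.0]
contact_force: [0.1, -0.0, -0.8]
gripper_width: 0.402
grasp_force: 0.0
```

```bash
python3 tin.py p2;python3 go.py .5540 -.4376 .100
python3 - <<'E'
import cv2
a=cv2.imread("pics/top_p2.png")[165:240,260:360]
b=cv2.imread("pics/scene_p1.png")
cv2.imwrite("pics/v5.png",cv2.resize(a,(600,450),interpolation=cv2.INTER_CUBIC))
E
```

```text
top [[0.4743, 0.0044], [0.5261, 0.0071], [0.5538, -0.0363], [0.5302, -0.0815], [0.4995, -0.0396]] 279
r [0.0507 0.051  0.0516 0.0517 0.0031] ang [ 123.3   62.1    1.9  -57.2 -149.6]
min dist [0.0506 0.051  0.0514 0.0519 0.0519 0.0537 0.0544 0.0886 0.0892 0.1024]
t 19.23 q [ 0.74  0.58 -0.32  1.66  0.21  0.94  1.96] [ 0.5418 -0.382   0.2037] yaxis [-0.041  0.999 -0.002]
shift units [-0.5  -2.79  5.19][ WARN:0@0.021] global loadsave.cpp:275 findDecoder imread_('pics/scene_p1.png'): can't open/read file: check file path/integrity
```

View pics/v5.png

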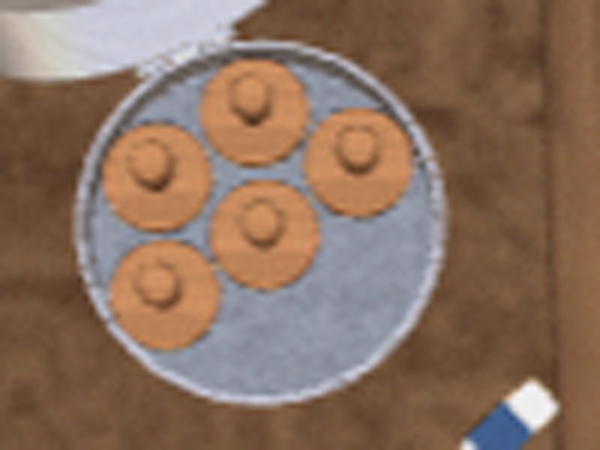

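Request:
servo_tool(motion=[-0.16,-0.93,0,0,0,0,0.6,-0.16,-0.93,0,0,0,0,0.6,-0.16,-0.93,0.5,0,0,0,0.6,0,0,1,0,0,0,0.6,0,0,1,0,0,0,0.6])

```text
t: 19.85
eef_pos: [0.5536, -0.4317, 0.1514]
tool_rot: [-0.001, -0.022, 1.0, 0.001]
contact_force: [0.3, 0.3, -0.7]
gripper_width: 0.398
grasp_force: 0.0
```

```bash
python3 go.py .5537 -.4379 .101
```

```text
t 19.85 q [ 0.77  0.69 -0.3   1.58  0.24  0.91  2.01] [ 0.5536 -0.4317  0.1514] yaxis [-0.044  0.999  0.002]
shift units [ 0.01 -0.32  2.52]
```

Request:
servo_tool(motion=[0,-0.32,1,0,0,0,0.6,0,0,1,0,0,0,0.6,0,0,0.5,0,0,0,0.6,0,0,0,0,0,0,0.9,0,0,0,0,0,0,0.9], grip_force=30)

```text
t: 20.48
eef_pos: [0.5548, -0.4392, 0.1044]
tool_rot: [0.0, -0.022, 1.0, -0.0]
contact_force: [0.1, -0.7, 0.1]
gripper_width: 0.201
grasp_force: 29.4
```

Request:
servo_tool(motion=[0,0,0,0,0,0,0.9,0,0,-0.5,0,0,0,0.9,0,0,-1,0,0,0,0.9,0,0,-1,0,0,0,0.9,0,0,-1,0,0,0,0.9])

```text
t: 21.1
eef_pos: [0.5547, -0.4393, 0.176]
tool_rot: [0.0, -0.022, 1.0, -0.0]
contact_force: [-0.3, 0.4, 0.5]
gripper_width: 0.2
grasp_force: 29.4
```

```bash
python3 go.py .4518 -.041 .19;python3 after.py g4;python3 - <<'E'
from fit import *
o=bot.get_obs();p=o["eef_pos"]
im=cv2.imread("pics/scene_g4.png")[:,:,::-1].copy()
P,c=fit("scene",im,[(p[0],p[1],p[2]-.1005)]);print("held foot fit",P,c,"tool",p)
E
```

```text
t 21.1 q [ 0.78  0.67 -0.3   1.55  0.23  0.95  2.02] [ 0.5547 -0.4393  0.176 ] yaxis [-0.044  0.999 -0.001]
shift units [ 4.27 20.12 -0.72]
held foot fit [[ 0.54542177 -0.44308457  0.07719943]] 852.0224501218419 tool [ 0.55581243 -0.44003344  0.17769943]
```

Request:
servo_tool(motion=[0.21,1,-0.3,0,0,0,0.9,0.21,1,-0.3,0,0,0,0.9,0.21,1,-0.3,0,0,0,0.9,0.21,1,-0.3,0,0,0,0.9,0.21,1,-0.3,0,0,0,0.9])

```text
t: 21.82
eef_pos: [0.5287, -0.3389, 0.2041]
tool_rot: [-0.0, -0.022, 1.0, 0.0]
contact_force: [0.2, -0.4, -0.4]
gripper_width: 0.198
grasp_force: 29.5
```

Request:
servo_tool(motion=[0.21,1,0,0,0,0,0.9,0.21,1,0,0,0,0,0.9,0.21,1,0,0,0,0,0.9,0.21,1,0,0,0,0,0.9,0.21,1,0,0,0,0,0.9])

```text
t: 22.45
eef_pos: [0.5033, -0.2398, 0.2037]
tool_rot: [-0.0, -0.022, 1.0, 0.0]
contact_force: [-0.2, -0.5, -0.3]
gripper_width: 0.198
grasp_force: 29.5
```

Request:
servo_tool(motion=[0.21,1,0,0,0,0,0.9,0.21,1,0,0,0,0,0.9,0.21,1,0,0,0,0,0.9,0.21,1,0,0,0,0,0.9,0.21,1,0,0,0,0,0.9])

```text
t: 23.08
eef_pos: [0.478, -0.1408, 0.2039]
tool_rot: [-0.0, -0.022, 1.0, 0.0]
contact_force: [-0.4, -0.1, -0.4]
gripper_width: 0.2
grasp_force: 29.5
```

Request:
servo_tool(motion=[0.21,1,0,0,0,0,0.9,0.21,1,0,0,0,0,0.9,0.21,1,0,0,0,0,0.9,0.21,1,0,0,0,0,0.9,0.21,1,0,0,0,0,0.9])

```text
t: 23.7
eef_pos: [0.4525, -0.0419, 0.2039]
tool_rot: [-0.0, -0.022, 1.0, 0.0]
contact_force: [1.0, 0.1, -0.3]
gripper_width: 0.197
grasp_force: 29.5
```

Request:
servo_tool(motion=[0,0,0,0,0,0,0.9,0,0,0,0,0,0,0.9])

```text
t: 23.95
eef_pos: [0.453, -0.0436, 0.2039]
tool_rot: [-0.0, -0.022, 1.0, -0.0]
contact_force: [-0.3, -0.3, 0.4]
gripper_width: 0.197
grasp_force: 29.5
```

```bash
python3 go.py .4518 -.041 .1084;python3 after.py g5;python3 - <<'E'
from h import *
a=cv2.imread("pics/scene_g5.png")
p=bot.get_obs()["eef_pos"];x0,y0=240,140
a=cv2.resize(a[y0:y0+90,x0:x0+120],None,fx=6,fy=6,interpolation=cv2.INTER_CUBIC)
for z,r in((p[2]-.1044,.0215),(p[2]-.1044+.015,.024),(p[2]-.1044+.06,.009)):
    q=(proj("scene",circ((p[0],p[1],z),r))-[x0,y0]+.5)*6
    cv2.polylines(a,[np.round(q).astype(np.int32)],1,(0,255,0),1)
cv2.imwrite("pics/v6.png",a)
E
```

```text
t 23.95 q [ 0.36  0.29 -0.46  2.13  0.19  0.76  1.39] [ 0.453  -0.0436  0.2039] yaxis [-0.043  0.999 -0.   ]
shift units [0.05 0.13 4.78]
```

View pics/v6.png

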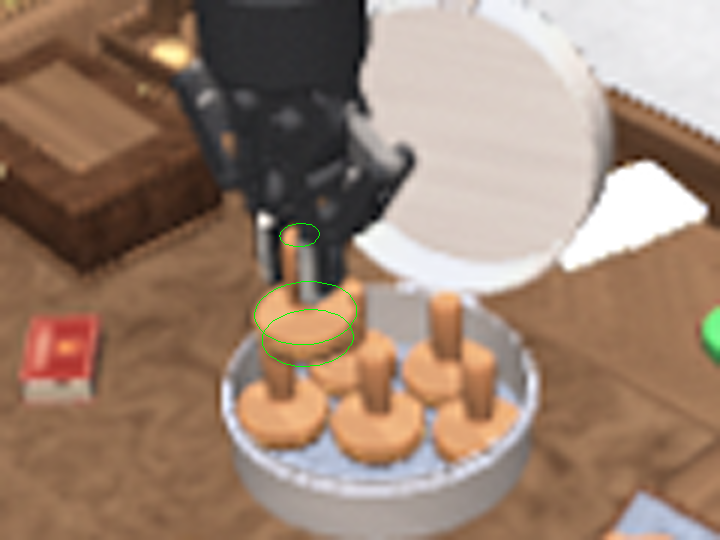

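Request:
servo_tool(motion=[0.02,0.13,1,0,0,0,0.9,0,0,1,0,0,0,0.9,0,0,1,0,0,0,0.9,0,0,0.8,0,0,0,0.9,0,0,0,0,0,0,0.9])

```text
t: 24.68
eef_pos: [0.4523, -0.0409, 0.127]
tool_rot: [-0.001, -0.022, 1.0, 0.0]
contact_force: [0.7, 0.3, 0.0]
gripper_width: 0.196
grasp_force: 29.5
```

Request:
servo_tool(motion=[0,0,0.25,0,0,0,0.9,0,0,0.25,0,0,0,0.9])

```text
t: 24.92
eef_pos: [0.4526, -0.0406, 0.1181]
tool_rot: [0.0, -0.022, 1.0, 0.0]
contact_force: [-0.5, -0.7, 1.5]
gripper_width: 0.196
grasp_force: 29.6
```

Request:
servo_tool(motion=[0,0,0.2,0,0,0,0.9,0,0,0.2,0,0,0,0.9])

```text
t: 25.18
eef_pos: [0.4523, -0.0406, 0.1097]
tool_rot: [-0.0, -0.022, 1.0, 0.0]
contact_force: [-0.2, -0.0, -0.2]
gripper_width: 0.199
grasp_force: 29.9
```

Request:
servo_tool(motion=[0,0,0.07,0,0,0,0.9,0,0,0,0,0,0,0.62,0,0,0,0,0,0,0.62,0,0,-1,0,0,0,0.62,0,0,-1,0,0,0,0.62])

```text
t: 25.8
eef_pos: [0.4523, -0.0405, 0.1489]
tool_rot: [-0.0, -0.022, 1.0, 0.0]
contact_force: [0.2, -0.4, -0.6]
gripper_width: 0.379
grasp_force: 0.0
```

Request:
servo_tool(motion=[0,0,-1,0,0,0,0.62,0,0,-1,0,0,0,0.62,0,0,-1,0,0,0,0.62])

```text
t: 26.18
eef_pos: [0.4524, -0.0406, 0.2093]
tool_rot: [-0.0, -0.022, 1.0, 0.0]
contact_force: [0.5, 1.2, -0.1]
gripper_width: 0.381
grasp_force: 0.0
```

```bash
cat > joint.py <<'E'
from fit import *
I={"top":cv2.imread("pics/top0.png")[:,:,::-1].copy(),"scene":cv2.imread("pics/scene0.png")[:,:,::-1].copy()}
yaw=.021
def ev(v):
    c=v[:3];a=.56;ax=np.array([-np.sin(a)*np.cos(yaw),-np.sin(a)*np.sin(yaw),np.cos(a)])
    tot=0
    for n in I:
        uv=proj(n,[c+.03*ax])[0];x0,y0=np.floor(uv-20).astype(int)
        m=np.zeros((40*S,40*S),np.float32);stampmask(n,c,ax,np.array([x0,y0]),None,m)
        m=cv2.resize(m,(40,40),interpolation=cv2.INTER_AREA)
        z=cv2.dilate((m>0).astype(np.uint8),np.ones((5,5)))>0
        f=I[n][y0:y0+40,x0:x0+40].astype(float);best=0
        # saturation-like feature
        q=(f[...,0]-f[...,2])[z];A=np.c_[m[z],np.ones(z.sum())];co=np.linalg.lstsq(A,q,rcond=None)[0]
        tot+=np.mean((A@co-q)**2)/np.var(q)
    return tot
for z in(.02,.024,.028,.032):
    b=np.array([.485,-.234,z])
    r=minimize(ev,b,method="Nelder-Mead",options=dict(initial_simplex=np.r_[[b],b+.004*np.eye(3)],maxiter=150));print(z,r.x.round(4),round(r.fun,4))
for zz in(.02,.023,.026,.03):
    b=np.array([.486,-.234]);r=minimize(lambda u:ev([*u,zz]),b,method="Nelder-Mead",options=dict(initial_simplex=[b,b+[.004,0],b+[0,.004]]));print("fixed",zz,r.x.round(4),round(r.fun,4))
for n in I:
    print(n,proj(n,[r.x.tolist()+[.03]]).round(1))
E
python3 joint.py; python3 go.py .45 -.235 .2
```

```text
0.02 [ 0.4861 -0.2334  0.0323] 0.6015
0.024 [ 0.4862 -0.2334  0.0319] 0.5974
0.028 [ 0.4862 -0.2334  0.032 ] 0.5987
0.032 [ 0.4863 -0.2333  0.0323] 0.5996
fixed 0.02 [ 0.4875 -0.2348] 1.0606
fixed 0.023 [ 0.4891 -0.2333] 0.936
fixed 0.026 [ 0.488  -0.2326] 0.7796
fixed 0.03 [ 0.4865 -0.2336] 0.636
top [[378.8 205.7]]
scene [[348.9 238.7]]
t 26.18 q [ 0.36  0.28 -0.47  2.13  0.18  0.77  1.39] [ 0.4524 -0.0406  0.2093] yaxis [-0.044  0.999  0.   ]
shift units [ 0.54 -9.71  0.46]
```

Request:
servo_tool(motion=[0.3,-0.96,0,0,0,0,0.6,0.3,-0.96,0,0,0,0,0.6,0.3,-0.96,0,0,0,0,0.6,0.3,-0.96,0,0,0,0,0.6,0.3,-0.96,0,0,0,0,0.6])

```text
t: 26.8
eef_pos: [0.4265, -0.1384, 0.2086]
tool_rot: [0.0, -0.022, 1.0, 0.0]
contact_force: [0.3, 0.6, -0.2]
gripper_width: 0.398
grasp_force: 0.0
```

Request:
servo_tool(motion=[0.3,-0.96,0,0,0,0,0.6,0.3,-0.96,0,0,0,0,0.6,0.3,-0.96,0,0,0,0,0.6,0.3,-0.96,0,0,0,0,0.6,0.3,-0.96,0,0,0,0,0.6])

```text
t: 27.42
eef_pos: [0.4007, -0.2357, 0.2086]
tool_rot: [-0.0, -0.022, 1.0, 0.0]
contact_force: [0.1, -0.4, 0.2]
gripper_width: 0.398
grasp_force: 0.0
```

Request:
servo_tool(motion=[0,0,0,0,-1,0,0.6,0,0,0,0,-1,0,0.6,0,0,0,0,-1,0,0.6,0,0,0,0,-0.73,0,0.6,0,0,0,0,0,0,0.6])

```text
t: 28.05
eef_pos: [0.399, -0.2358, 0.2071]
tool_rot: [0.267, -0.018, 0.964, 0.008]
contact_force: [0.2, -1.0, 1.0]
gripper_width: 0.404
grasp_force: 0.0
```

```bash
python3 go.py .4331 -.2345 .1167; python3 -c "
from go import *
o,R=tool();print(R.round(3))"; python3 tin.py p3 "[(.4743,.0044),(.5261,.0071),(.5538,-.0363),(.5302,-.0815),(.4995,-.0396),(.4525,-.041)]"
```

```text
t 28.05 q [ 1.33  0.27 -0.84  2.34 -0.51  0.19  2.65] [ 0.399  -0.2358  0.2071] yaxis [-0.04   0.999  0.006]
shift units [ 0.86 -0.03  4.76]
[[-0.857 -0.04   0.514]
 [-0.031  0.999  0.026]
 [-0.514  0.006 -0.858]]
top [[0.4745, 0.0043], [0.5261, 0.0071], [0.5537, -0.0362], [0.5302, -0.0813], [0.4995, -0.0395], [0.4522, -0.0405]] 393
r [0.0506 0.051  0.0515 0.0516 0.0031 0.0501] ang [ 123.2   62.1    2.   -57.1 -150.7 -177.2]
min dist [0.0474 0.05   0.0505 0.0508 0.0514 0.0517 0.0519 0.0537 0.0543 0.0879
 0.0881 0.0885]
```

Request:
servo_tool(motion=[0.43,0,0.9,0,0,0,0.6,0.43,0,0.9,0,0,0,0.6,0,0,1,0,0,0,0.6,0,0,1,0,0,0,0.6])

```text
t: 28.6
eef_pos: [0.4309, -0.2429, 0.1645]
tool_rot: [0.251, -0.026, 0.968, 0.022]
contact_force: [0.1, -0.0, 0.1]
gripper_width: 0.399
grasp_force: 0.0
```

```bash
python3 go.py .4331 -.2345 .1167; python3 after.py g6;python3 - <<'E'
from go import *
a=cv2.imread("pics/scene_g6.png")
o,R=tool();print(o["q"].round(2));p=o["eef_pos"];x0,y0=310,190
a=cv2.resize(a[y0:y0+80,x0:x0+110],None,fx=7,fy=7,interpolation=cv2.INTER_CUBIC)
q=(proj("scene",p+np.outer([0,.035,.054,.073],R[:,2]))-[x0,y0]+.5)*7
for k in q: cv2.circle(a,tuple(np.round(k).astype(int).tolist()),3,(0,255,0),-1)
c=np.array([.4862,-.2334,.032]);ax=np.array([-.531,-.011,.847])
q=(proj("scene",c+np.outer([0,.015,.06],ax))-[x0,y0]+.5)*7
for k in q: cv2.circle(a,tuple(np.round(k).astype(int).tolist()),3,(255,0,0),-1)
cv2.imwrite("pics/v7.png",a)
E
```

```text
t 28.6 q [ 0.99  0.36 -0.51  2.29 -0.82  0.17  2.95] [ 0.4309 -0.2429  0.1645] yaxis [-0.062  0.998  0.028]
shift units [1.05 0.35 2.16]
[ 0.99  0.36 -0.52  2.29 -0.82  0.17  2.95]
```

View pics/v7.png

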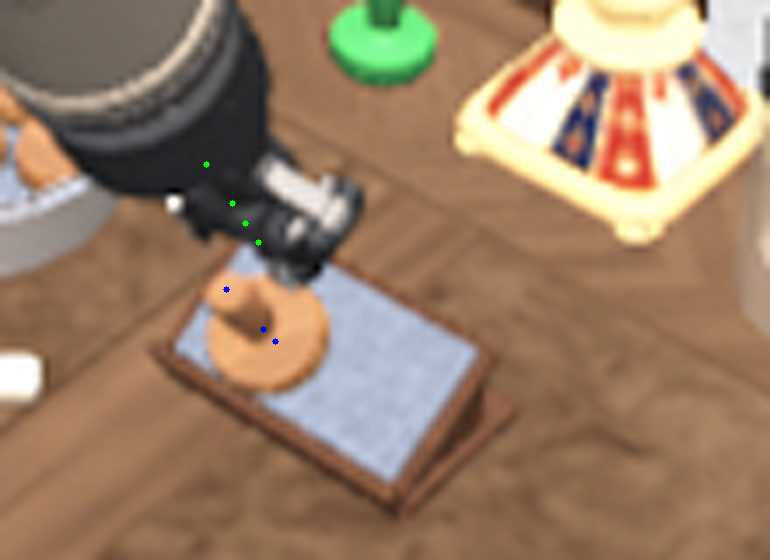

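The wrist is at its joint limits (q6, q7) at full tilt. I'll use about half the tilt to grip, then turn the stamp upright while it's held.

Request:
servo_tool(motion=[0,0,-0.5,0,0.8,0,0.6,0,0,0,0,0.8,0,0.6,0,0,0,0,0,0,0.6])

```text
t: 29.08
eef_pos: [0.4298, -0.2405, 0.1661]
tool_rot: [0.174, -0.033, 0.984, 0.023]
contact_force: [0.7, 1.1, 1.1]
gripper_width: 0.399
grasp_force: 0.0
```

```bash
cat > st.py <<'E'
from go import *
o,R=tool();print("t",o["t"],"q",o["q"].round(2),"p",o["eef_pos"].round(4));print(R.round(3))
G=np.array([.4862,-.2334,.032])+.046*np.array([-.531,-.011,.847])
T=G-.054*R[:,2];print("target TCP",T.round(4),"units",(R.T@(T-o["eef_pos"])/.02).round(2))
E
python3 st.py
```

```text
t 29.075 q [ 0.57  0.32 -0.09  2.25 -0.57  0.34  2.65] p [ 0.4298 -0.2405  0.1661]
[[-0.937 -0.073  0.341]
 [-0.057  0.997  0.056]
 [-0.344  0.033 -0.938]]
target TCP [ 0.4434 -0.2369  0.1216] units [0.11 0.05 2.33]
```

Request:
servo_tool(motion=[0.1,0.1,0.8,0.22,0,0.37,0.6,0,0,0.8,0,0,0,0.6,0,0,0,0,0,0,0.6])

```text
t: 29.45
eef_pos: [0.435, -0.239, 0.1334]
tool_rot: [0.173, 0.002, 0.985, 0.013]
contact_force: [0.1, -0.5, 0.7]
gripper_width: 0.403
grasp_force: 0.0
```

```bash
python3 st.py
```

```text
t 29.45 q [ 0.57  0.38 -0.11  2.27 -0.61  0.23  2.61] p [ 0.435  -0.239   0.1334]
[[-0.94  -0.001  0.34 ]
 [ 0.008  1.     0.025]
 [-0.34   0.026 -0.94 ]]
target TCP [ 0.4434 -0.2353  0.1217] units [-0.2   0.17  0.7 ]
```

Request:
servo_tool(motion=[-0.2,0.17,0.35,0,0.2,0,0.6,0,0,0.35,0,0,0,0.6,0,0,0,0,0,0,0.9,0,0,0,0,0,0,0.9,0,0,0,0,0,0,0.9], grip_force=40)

```text
t: 30.08
eef_pos: [0.4436, -0.2361, 0.1224]
tool_rot: [0.158, 0.002, 0.987, 0.012]
contact_force: [-0.3, -0.2, -0.0]
gripper_width: 0.197
grasp_force: 39.0
```

```bash
python3 st.py
```

```text
t 30.075 q [ 0.49  0.41 -0.06  2.25 -0.59  0.24  2.57] p [ 0.4436 -0.2361  0.1224]
[[-0.95  -0.001  0.312]
 [ 0.007  1.     0.024]
 [-0.312  0.025 -0.95 ]]
target TCP [ 0.4449 -0.2352  0.1222] units [-0.06  0.05  0.03]
```

Request:
servo_tool(motion=[0.24,0,-0.97,0,0,0,0.9,0.24,0,-0.97,0,0,0,0.9,0.24,0,-0.97,0,0,0,0.9,0.24,0,-0.97,0,1,0,0.9,0,0,-0.5,0,1,0,0.9])

```text
t: 30.7
eef_pos: [0.3983, -0.2388, 0.2011]
tool_rot: [0.007, 0.001, 1.0, 0.011]
contact_force: [1.1, 0.7, -1.1]
gripper_width: 0.2
grasp_force: 39.2
```

Request:
servo_tool(motion=[0,0,0,0,1,0,0.9,0,0,0,0,0.73,0,0.9,0,0,0,0,0,0,0.9])

```text
t: 31.08
eef_pos: [0.4011, -0.2374, 0.1993]
tool_rot: [-0.12, -0.003, 0.993, 0.012]
contact_force: [-0.2, -0.2, -0.8]
gripper_width: 0.195
grasp_force: 39.2
```

```bash
python3 st.py; python3 after.py g7;python3 - <<'E'
from go import *
a=cv2.imread("pics/scene_g7.png")
o,R=tool();p=o["eef_pos"];G=p+.054*R[:,2]
u=proj("scene",[G])[0];x0,y0=int(u[0]-50),int(u[1]-40)
a=cv2.resize(a[y0:y0+80,x0:x0+100],None,fx=7,fy=7,interpolation=cv2.INTER_CUBIC)
for h,r in((-.046,.0215),(-.031,.024),(.014,.009)):
    q=(proj("scene",circ(G+[0,0,h],r))-[x0,y0]+.5)*7
    cv2.polylines(a,[np.round(q).astype(np.int32)],1,(0,255,0),1)
cv2.imwrite("pics/v8.png",a);print("G",G.round(4))
E
```

```text
t 31.075 q [ 0.1   0.38  0.33  2.04 -0.05  0.97  2.03] p [ 0.4011 -0.2374  0.1993]
[[-0.971 -0.003 -0.239]
 [-0.009  1.     0.023]
 [ 0.239  0.024 -0.971]]
target TCP [ 0.4747 -0.2351  0.1234] units [-4.48  0.01  2.81]
G [ 0.3865 -0.2365  0.1471]
```

View pics/v8.png

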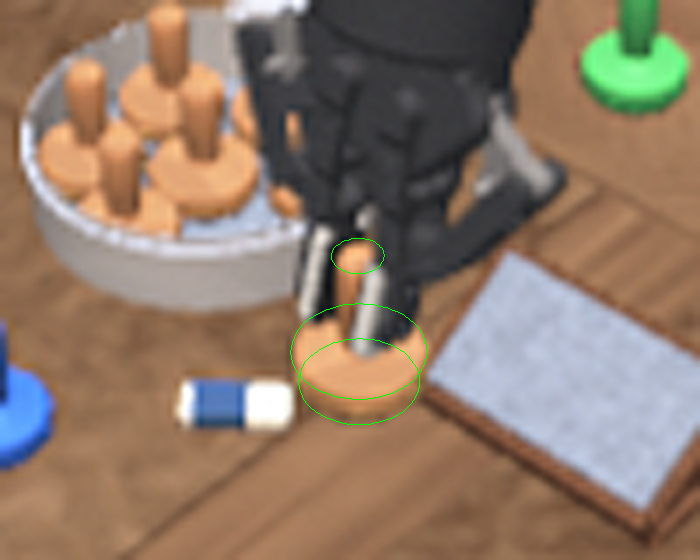

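Request:
servo_tool(motion=[-0.57,0.95,-0.12,0,0,0,0.9,-0.57,0.95,-0.12,0,0,0,0.9,-0.57,0.95,-0.12,0,0,0,0.9,-0.57,0.95,-0.12,0,0,0,0.9])

```text
t: 31.68
eef_pos: [0.4464, -0.161, 0.2002]
tool_rot: [-0.12, -0.002, 0.993, 0.012]
contact_force: [0.1, 0.2, -1.0]
gripper_width: 0.196
grasp_force: 39.2
```

Request:
servo_tool(motion=[-0.57,0.95,-0.12,0,0,0,0.9,-0.57,0.95,-0.12,0,0,0,0.9,-0.57,0.95,-0.12,0,0,0,0.9,-0.57,0.95,-0.12,0,0,0,0.9])

```text
t: 32.17
eef_pos: [0.4936, -0.0844, 0.2003]
tool_rot: [-0.121, -0.002, 0.993, 0.012]
contact_force: [-0.1, -0.0, -0.3]
gripper_width: 0.201
grasp_force: 39.2
```

Request:
servo_tool(motion=[0,0,0,0.23,0.02,-0.94,0.9,0,0,0,0.23,0.02,-0.94,0.9,0,0,0,0.23,0.02,-0.94,0.9,0,0,0,0.23,0.02,-0.94,0.9,0,0,0,0.23,0.02,-0.94,0.9])

```text
t: 32.8
eef_pos: [0.4933, -0.085, 0.2002]
tool_rot: [-0.116, -0.357, 0.926, -0.031]
contact_force: [0.1, -0.5, -0.3]
gripper_width: 0.196
grasp_force: 39.2
```

Request:
servo_tool(motion=[0,0,0,0.23,0.02,-0.94,0.9,0,0,0,0,0,0,0.9])

```text
t: 33.05
eef_pos: [0.4929, -0.0848, 0.2003]
tool_rot: [-0.113, -0.421, 0.899, -0.039]
contact_force: [0.6, -0.1, -0.5]
gripper_width: 0.196
grasp_force: 39.2
```

```bash
cat > pl.py <<'E'
from go import *
import sys
o,R=tool();p=o["eef_pos"];print("t",o["t"],"q",o["q"].round(2),"F",o["contact_force"].round(1));print(R.round(3))
G=p+.054*R[:,2];T=np.array([float(a) for a in sys.argv[1:4]])
print("G",G.round(4),"units to T",(R.T@(T-G)/.02).round(2),"1 cm down =",(R.T@[0,0,-.01]/.02).round(3))
E
python3 pl.py .4793 -.0831 .147
python3 after.py g8;python3 - <<'E'
from go import *
a=cv2.imread("pics/scene_g8.png")
o,R=tool();p=o["eef_pos"];G=p+.054*R[:,2]
u=proj("scene",[G])[0];x0,y0=int(u[0]-50),int(u[1]-30)
a=cv2.resize(a[y0:y0+80,x0:x0+100],None,fx=7,fy=7,interpolation=cv2.INTER_CUBIC)
for h,r in((-.046,.0215),(-.031,.024),(.014,.009)):
    q=(proj("scene",circ(G+[0,0,h],r))-[x0,y0]+.5)*7
    cv2.polylines(a,[np.round(q).astype(np.int32)],1,(0,255,0),1)
cv2.imwrite("pics/v9.png",a)
E
```

```text
t 33.05 q [-0.12  0.39  0.11  1.99  0.15  0.94  2.33] F [ 0.6 -0.1 -0.5]
[[-0.621 -0.765 -0.17 ]
 [-0.748  0.643 -0.165]
 [ 0.236  0.025 -0.971]]
G [ 0.4837 -0.0937  0.1478] units to T [-0.27  0.51 -0.01] 1 cm down = [-0.118 -0.012  0.486]
```

View pics/v9.png

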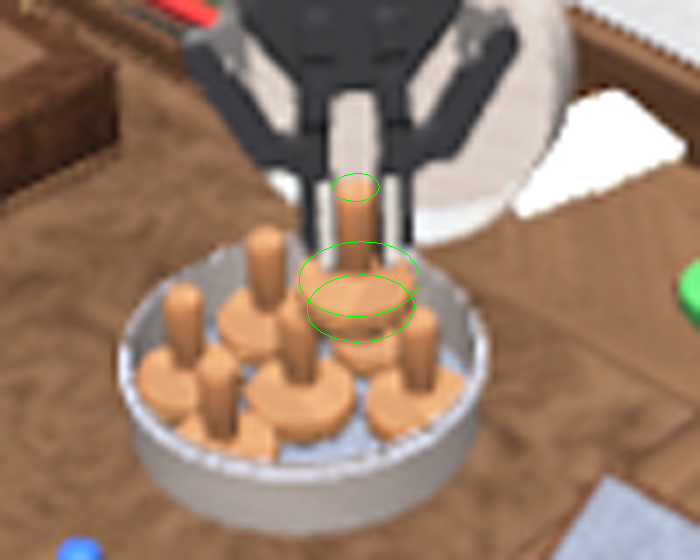

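Request:
servo_tool(motion=[-0.22,0.51,0,0,0,0,0.9,-0.2,-0.02,0.85,0,0,0,0.9,-0.2,-0.02,0.85,0,0,0,0.9,-0.2,-0.02,0.85,0,0,0,0.9,-0.2,-0.02,0.85,0,0,0,0.9])

```text
t: 33.78
eef_pos: [0.4871, -0.0761, 0.1284]
tool_rot: [-0.113, -0.421, 0.899, -0.039]
contact_force: [0.1, -0.3, -0.4]
gripper_width: 0.199
grasp_force: 39.2
```

Request:
servo_tool(motion=[0,0,0,0,0,0,0.9])

```text
t: 33.9
eef_pos: [0.4866, -0.076, 0.1281]
tool_rot: [-0.114, -0.421, 0.899, -0.039]
contact_force: [0.5, 0.1, -0.1]
gripper_width: 0.195
grasp_force: 39.2
```

```bash
python3 pl.py .4788 -.0836 .050
```

```text
t 33.9 q [-0.13  0.5   0.1   2.04  0.16  0.79  2.28] F [ 0.5  0.1 -0.1]
[[-0.62  -0.766 -0.173]
 [-0.748  0.643 -0.165]
 [ 0.238  0.027 -0.971]]
G [ 0.4772 -0.0849  0.0757] units to T [-0.4  -0.05  1.22] 1 cm down = [-0.119 -0.013  0.485]
```

Request:
servo_tool(motion=[-0.1,0,0,0,0,0,0.9,-0.06,-0.01,0.24,0,0,0,0.9,-0.06,-0.01,0.24,0,0,0,0.9])

```text
t: 34.28
eef_pos: [0.4889, -0.0747, 0.1193]
tool_rot: [-0.113, -0.421, 0.899, -0.039]
contact_force: [0.2, 0.5, -0.7]
gripper_width: 0.199
grasp_force: 39.2
```

Request:
servo_tool(motion=[-0.06,-0.01,0.24,0,0,0,0.9,-0.06,-0.01,0.24,0,0,0,0.9])

```text
t: 34.52
eef_pos: [0.4882, -0.0773, 0.1108]
tool_rot: [-0.115, -0.42, 0.899, -0.04]
contact_force: [-6.5, -3.8, 38.2]
gripper_width: 0.199
grasp_force: 43.3
```

```bash
python3 pl.py .4788 -.0836 .050
```

```text
t 34.525 q [-0.13  0.53  0.1   2.05  0.16  0.76  2.28] F [-6.5 -3.8 38.2]
[[-0.621 -0.765 -0.173]
 [-0.746  0.644 -0.169]
 [ 0.24   0.024 -0.97 ]]
G [ 0.4789 -0.0864  0.0584] units to T [-0.2   0.08  0.38] 1 cm down = [-0.12  -0.012  0.485]
```

Request:
servo_tool(motion=[0.14,0.01,-0.58,0,0,0,0.9,0,0,0,0,0,0,0.9])

```text
t: 34.78
eef_pos: [0.4895, -0.0747, 0.1219]
tool_rot: [-0.112, -0.421, 0.899, -0.039]
contact_force: [1.0, 0.4, -1.1]
gripper_width: 0.196
grasp_force: 39.4
```

```bash
python3 pl.py .4772 -.0855 .050; python3 after.py g9;python3 - <<'E'
from go import *
a=cv2.imread("pics/scene_g9.png")
o,R=tool();p=o["eef_pos"];G=p+.054*R[:,2]
u=proj("scene",[G])[0];x0,y0=int(u[0]-45),int(u[1]-30)
a=cv2.resize(a[y0:y0+60,x0:x0+80],None,fx=9,fy=9,interpolation=cv2.INTER_CUBIC)
for h,r in((-.046,.0215),(-.031,.024),(.014,.009)):
    q=(proj("scene",circ(G+[0,0,h],r))-[x0,y0]+.5)*9
    cv2.polylines(a,[np.round(q).astype(np.int32)],1,(0,255,0),1)
cv2.imwrite("pics/v10.png",a)
E
```

```text
t 34.775 q [-0.13  0.51  0.1   2.04  0.16  0.78  2.28] F [ 1.   0.4 -1.1]
[[-0.621 -0.766 -0.168]
 [-0.748  0.643 -0.165]
 [ 0.235  0.023 -0.972]]
G [ 0.4804 -0.0836  0.0694] units to T [-0.06  0.04  0.98] 1 cm down = [-0.117 -0.012  0.486]
```

View pics/v10.png

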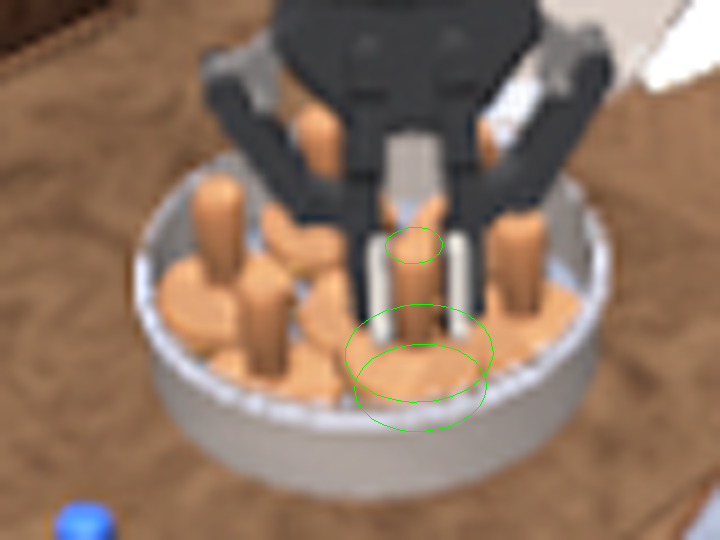

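I've now viewed 13 pictures, over the limit of 10, so I'll view no more and work from numbers only. I'll shift outward about 3 mm and lower again.

Request:
servo_tool(motion=[0.17,0.06,0,0,0,0,0.9,-0.06,-0.01,0.24,0,0,0,0.9,-0.06,-0.01,0.24,0,0,0,0.9,-0.03,0,0.12,0,0,0,0.9])

```text
t: 35.38
eef_pos: [0.4863, -0.0761, 0.1093]
tool_rot: [-0.113, -0.421, 0.899, -0.039]
contact_force: [1.8, 3.1, 0.4]
gripper_width: 0.196
grasp_force: 39.8
```

```bash
python3 pl.py .4772 -.0855 .050
```

```text
t 35.375 q [-0.13  0.53  0.1   2.05  0.16  0.75  2.28] F [1.8 3.1 0.4]
[[-0.62  -0.766 -0.17 ]
 [-0.748  0.642 -0.165]
 [ 0.236  0.025 -0.972]]
G [ 0.4771 -0.0851  0.0569] units to T [-0.07 -0.03  0.34] 1 cm down = [-0.118 -0.012  0.486]
```

Request:
servo_tool(motion=[-0.04,0,0.15,0,0,0,0.9,-0.04,0,0.14,0,0,0,0.9])

```text
t: 35.62
eef_pos: [0.4862, -0.0762, 0.1036]
tool_rot: [-0.113, -0.421, 0.899, -0.039]
contact_force: [1.6, 2.8, 1.2]
gripper_width: 0.198
grasp_force: 39.8
```

```bash
python3 pl.py .4772 -.0855 .050
```

```text
t 35.625 q [-0.13  0.54  0.1   2.05  0.16  0.74  2.27] F [1.6 2.8 1.2]
[[-0.62  -0.766 -0.17 ]
 [-0.748  0.643 -0.165]
 [ 0.236  0.024 -0.972]]
G [ 0.4771 -0.0851  0.0511] units to T [-0.   -0.02  0.06] 1 cm down = [-0.118 -0.012  0.486]
```

Nearly seated. I'll lower it about 2 mm more until it touches.

Request:
servo_tool(motion=[-0.01,0,0.06,0,0,0,0.9,-0.01,0,0.06,0,0,0,0.9])

```text
t: 35.88
eef_pos: [0.4863, -0.076, 0.1026]
tool_rot: [-0.113, -0.421, 0.899, -0.039]
contact_force: [-3.1, 6.9, 25.9]
gripper_width: 0.199
grasp_force: 42.3
```

Request:
servo_tool(motion=[0,0,0,0,0,0,0.63,0,0,0,0,0,0,0.63,0.06,0,-0.25,0,0,0,0.63,0.24,0.02,-0.97,0,0,0,0.63,0.24,0.02,-0.97,0,0,0,0.63])

```text
t: 36.5
eef_pos: [0.4856, -0.0771, 0.1469]
tool_rot: [-0.113, -0.421, 0.899, -0.039]
contact_force: [0.7, 0.5, 0.6]
gripper_width: 0.365
grasp_force: 0.0
```

Request:
servo_tool(motion=[0.24,0.02,-0.97,0,0,0,0.63,0.24,0.02,-0.97,0,0,0,0.63,0.24,0.02,-0.97,0,0,0,0.63,0.24,0.02,-0.97,0,0,0,0.63])

```text
t: 37.0
eef_pos: [0.4857, -0.0776, 0.2272]
tool_rot: [-0.113, -0.421, 0.899, -0.039]
contact_force: [0.1, 0.6, -0.6]
gripper_width: 0.37
grasp_force: 0.0
```

```bash
python3 pl.py .4772 -.0855 .050
```

```text
t 37.0 q [-0.14  0.34  0.1   1.99  0.15  1.    2.32] F [ 0.1  0.6 -0.6]
[[-0.62  -0.765 -0.171]
 [-0.748  0.643 -0.166]
 [ 0.237  0.025 -0.971]]
G [ 0.4765 -0.0865  0.1747] units to T [-1.54 -0.15  6.04] 1 cm down = [-0.118 -0.012  0.486]
```

Request:
servo_tool(motion=[0,0,-1,0,-0.8,0,0.9,0,0,-1,0,-0.82,0,0.95,0,0,-1,0,0,0,1,0.6,-0.6,0,0,0,0,1,0.6,-0.6,0,0,0,0,1])

```text
t: 37.62
eef_pos: [0.4943, -0.108, 0.2843]
tool_rot: [-0.004, -0.422, 0.906, 0.012]
contact_force: [-0.5, -0.4, 0.1]
gripper_width: -0.0
grasp_force: 0.0
```

Request:
servo_tool(motion=[0.6,-0.6,0,0,0,0,1,0.6,-0.6,0,0,0,0,1,0.6,-0.6,0,0,0,0,1,0.6,-0.6,0,0,0,0,1,0.6,-0.6,0,0,0,0,1])

```text
t: 38.25
eef_pos: [0.5021, -0.1923, 0.2831]
tool_rot: [-0.003, -0.423, 0.906, 0.012]
contact_force: [-0.3, 0.5, 0.8]
gripper_width: 0.0
grasp_force: 0.0
```

```bash
python3 pl.py .64 .03 .2; python3 tin.py p4 "[(.4743,.0044),(.5261,.0071),(.5538,-.0363),(.5302,-.0815),(.4995,-.0396),(.4525,-.041),(.479,-.083)]"
cat > lid.py <<'E'
from fit import *
import sys
C=np.array([.5024,-.0382])
im=cv2.imread(sys.argv[1])[:,:,::-1].copy();n=sys.argv[2]
def lidpts(phi,th,C=C):
    u=np.array([np.cos(phi),np.sin(phi),0]);w=np.array([-np.sin(phi),np.cos(phi),0]);z=np.array([0,0,1.])
    d=-np.cos(th)*u+np.sin(th)*z;nn=np.sin(th)*u+np.cos(th)*z
    h=np.array([*C,.036])+.081*u;a=np.linspace(0,2*np.pi,60)[:,None]
    c=h+.081*d+.0785*(np.cos(a)*d+np.sin(a)*w);return np.r_[c,c+.036*nn]
hsv=cv2.cvtColor(im,cv2.COLOR_RGB2HSV);M=((hsv[...,1]<60)&(hsv[...,2]>110)).astype(np.uint8)
x0,y0,x1,y1=(240,115,330,185) if n=="top" else (270,120,360,200)
def cost(v):
    m=np.zeros((400,640),np.uint8);p=proj(n,lidpts(*v));cv2.fillConvexPoly(m,cv2.convexHull(np.round(p*16).astype(np.int32)),1,shift=4)
    t=np.zeros_like(m);cv2.fillConvexPoly(t,cv2.convexHull(np.round(proj(n,np.r_[circ((*C,.041),.081),circ((*C,0),.081)])).astype(np.int32)),1)
    k=(t==0);k[:y0]=0;k[y1:]=0;k[:,:x0]=0;k[:,x1:]=0
    band=cv2.dilate(m,np.ones((9,9)))>0;k&=band
    return 1-(m&M)[k].sum()/max(1,(m|M)[k].sum())
b=min((cost((p,t)),p,t) for p in np.arange(.1,.7,.04) for t in np.arange(1.4,1.86,.05))
r=minimize(cost,b[1:],method="Nelder-Mead",options=dict(initial_simplex=[b[1:],(b[1]+.05,b[2]),(b[1],b[2]+.05)]))
print(n,"phi",np.degrees(r.x[0]).round(1),"theta",r.x[1].round(3),r.fun)
E
python3 lid.py pics/top0.png top; python3 lid.py pics/scene0.png scene; python3 lid.py pics/top_p4.png top
```

```text
t 38.25 q [ 0.14  0.28  0.14  1.9  -0.06  0.98  2.75] F [-0.3  0.5  0.8]
[[-0.643 -0.766 -0.016]
 [-0.766  0.643  0.019]
 [-0.005  0.025 -1.   ]]
G [ 0.5012 -0.1912  0.2292] units to T [-12.93   1.76   1.56] 1 cm down = [ 0.002 -0.012  0.5  ]
top [[0.4743, 0.0043], [0.5261, 0.0071], [0.5536, -0.0363], [0.5302, -0.0815], [0.5007, -0.0386], [0.4521, -0.0411], [0.4771, -0.0823]] 370
r [0.0507 0.051  0.0515 0.0517 0.0016 0.0501 0.0509] ang [ 123.3   62.1    1.9  -57.2 -156.9 -176.5 -119.5]
min dist [0.0482 0.0486 0.0497 0.0504 0.0506 0.0509 0.0513 0.0519 0.052  0.0523
 0.0529 0.0531]
top phi 22.0 theta 1.766 0.07872078720787212
scene phi 21.6 theta 1.766 0.1772202309836718
top phi 22.0 theta 1.766 0.08159081590815909
```

Request:
servo_tool(motion=[-0.97,0.06,-0.05,0,0,0,1,-0.97,0.06,-0.05,0,0,0,1,-0.97,0.06,-0.05,0,0,0,1,-0.97,0.06,-0.05,0,0,0,1,-0.97,0.06,-0.05,0,0,0,1])

```text
t: 38.92
eef_pos: [0.5607, -0.1115, 0.2889]
tool_rot: [-0.003, -0.423, 0.906, 0.012]
contact_force: [0.1, 0.7, -0.1]
gripper_width: 0.002
grasp_force: 0.0
```

Request:
servo_tool(motion=[-0.97,0.06,0,0,0,0,1,-0.97,0.06,0,0,0,0,1,-0.97,0.06,0,0,0,0,1,-0.97,0.06,0,0,0,0,1,-0.97,0.06,0,0,0,0,1])

```text
t: 39.55
eef_pos: [0.6184, -0.0339, 0.2894]
tool_rot: [-0.003, -0.422, 0.906, 0.012]
contact_force: [0.3, 0.3, 0.6]
gripper_width: -0.001
grasp_force: 0.0
```

Request:
servo_tool(motion=[-0.97,0.06,0,0,0,0,1,-0.97,0.06,0,0,0,0,1,-0.97,0.06,0,0,0,0,1,-0.97,0.06,0,0,0,0,1])

```text
t: 40.05
eef_pos: [0.6646, 0.0286, 0.2899]
tool_rot: [-0.003, -0.423, 0.906, 0.012]
contact_force: [0.2, 0.3, -0.3]
gripper_width: 0.001
grasp_force: 0.0
```

```bash
cat > sweep.py <<'E'
from go import *
o,R=tool();p=o["eef_pos"];print("t",o["t"],"q",o["q"].round(2),p.round(4),"F",o["contact_force"].round(1))
ph=np.radians(22);u=np.array([np.cos(ph),np.sin(ph),0]);C=np.array([.5024,-.0382,0])
tip=p+.073*R[:,2];d=tip-C
print("tip u",(d@u).round(4),"lat",(d@[-u[1],u[0],0]).round(4),"z",tip[2].round(4))
def P(th,s=.12): return C+(.081-s*np.cos(th)+.036*np.sin(th)+.014*np.sin(th))*u+np.array([0,0,.036+s*np.sin(th)+.036*np.cos(th)])
q=tip
for th in(1.75,1.6,1.45,1.3,1.15,1.,.85,.7,.55,.4,.25,.1,0,-.04):
    n=P(th);print(th,(R.T@(n-q)/.02).round(2),"tip",n.round(3));q=n
E
python3 sweep.py
```

```text
t 40.05 q [-0.17  0.48  0.06  1.59 -0.05  1.09  2.35] [0.6646 0.0286 0.2899] F [ 0.2  0.3 -0.3]
tip u 0.1749 lat 0.003 z 0.2169
1.75 [1.11 0.33 3.46] tip [0.643 0.019 0.148]
1.6 [ 0.75  0.41 -0.36] tip [0.627 0.012 0.155]
1.45 [ 0.81  0.44 -0.22] tip [0.61  0.005 0.159]
1.3 [ 0.84  0.45 -0.08] tip [ 0.592 -0.002  0.161]
1.15 [0.86 0.46 0.06] tip [ 0.574 -0.009  0.16 ]
1.0 [0.86 0.45 0.2 ] tip [ 0.556 -0.016  0.156]
0.85 [0.83 0.43 0.33] tip [ 0.539 -0.023  0.15 ]
0.7 [0.79 0.41 0.46] tip [ 0.522 -0.03   0.141]
0.55 [0.74 0.38 0.58] tip [ 0.507 -0.036  0.129]
0.4 [0.66 0.33 0.68] tip [ 0.493 -0.042  0.116]
0.25 [0.57 0.28 0.77] tip [ 0.481 -0.047  0.101]
0.1 [0.47 0.23 0.84] tip [ 0.471 -0.051  0.084]
0 [0.25 0.12 0.59] tip [ 0.466 -0.053  0.072]
-0.04 [0.09 0.04 0.24] tip [ 0.464 -0.054  0.067]
```

Request:
servo_tool(motion=[0,0,0.86,0,0,0,1,0,0,0.86,0,0,0,1,0,0,0.86,0,0,0,1,0,0,0.86,0,0,0,1,0.55,0.17,0,0,0,0,1])

```text
t: 40.67
eef_pos: [0.652, 0.0228, 0.219]
tool_rot: [-0.004, -0.423, 0.906, 0.013]
contact_force: [0.2, 2.6, 1.8]
gripper_width: 0.0
grasp_force: 1.4
```

Request:
servo_tool(motion=[0.56,0.16,0,0,0,0,1,0.75,0.41,-0.36,0,0,0,1,0.81,0.44,-0.22,0,0,0,1,0.84,0.45,-0.08,0,0,0,1])

```text
t: 41.18
eef_pos: [0.5921, -0.0053, 0.2361]
tool_rot: [-0.002, -0.422, 0.906, 0.012]
contact_force: [1.0, 0.8, -0.7]
gripper_width: 0.001
grasp_force: 0.5
```

Request:
servo_tool(motion=[0.86,0.46,0.06,0,0,0,1,0.86,0.45,0.2,0,0,0,1,0.83,0.43,0.33,0,0,0,1])

```text
t: 41.55
eef_pos: [0.5385, -0.0271, 0.2246]
tool_rot: [-0.002, -0.422, 0.906, 0.011]
contact_force: [0.3, -0.2, -0.2]
gripper_width: 0.003
grasp_force: 0.4
```

```bash
python3 sweep.py | head -2; python3 - <<'E'
from h import *
im=bot.read_camera("top");cv2.imwrite("pics/top_l1.png",im[:,:,::-1])
E
sed -i 's/np.arange(1.4,1.86,.05)/np.arange(float(sys.argv[3]),float(sys.argv[4]),.05)/' lid.py
sed -i 's/^b=min.*/b=min((cost((p,t)),p,t) for p in (.36,.384,.41) for t in np.arange(float(sys.argv[3]),float(sys.argv[4]),.05))/' lid.py
sed -i 's/x0,y0,x1,y1=(240,115,330,185)/x0,y0,x1,y1=(240,115,345,250)/' lid.py
python3 lid.py pics/top_l1.png top 0.4 1.7
```

```text
t 41.55 q [-0.1   0.35  0.05  1.95 -0.05  0.85  2.43] [ 0.5385 -0.0271  0.2246] F [ 0.3 -0.2 -0.2]
tip u 0.0372 lat -0.0015 z 0.1516
top phi 11.3 theta 2.476 0.1387300631959073
```

Request:
servo_tool(motion=[0.79,0.41,0.46,0,0,0,1,0.74,0.38,0.58,0,0,0,1,0.66,0.33,0.68,0,0,0,1])

```text
t: 41.98
eef_pos: [0.4931, -0.0451, 0.1901]
tool_rot: [-0.002, -0.422, 0.906, 0.012]
contact_force: [0.7, 0.5, 0.7]
gripper_width: 0.0
grasp_force: 0.2
```

Request:
servo_tool(motion=[0.57,0.28,0.77,0,0,0,1,0.47,0.23,0.84,0,0,0,1])

```text
t: 42.22
eef_pos: [0.4715, -0.0538, 0.1579]
tool_rot: [-0.002, -0.422, 0.906, 0.012]
contact_force: [0.1, 0.3, -0.9]
gripper_width: -0.002
grasp_force: 0.2
```

Request:
servo_tool(motion=[0.25,0.12,0.5,0,0,0,1,0,0,0.1,0,0,0,1])

```text
t: 42.48
eef_pos: [0.4661, -0.0555, 0.1453]
tool_rot: [-0.003, -0.422, 0.906, 0.012]
contact_force: [0.1, -0.2, 0.3]
gripper_width: 0.003
grasp_force: 0.2
```

```bash
python3 sweep.py | head -2
```

```text
t 42.475 q [-0.04  0.38  0.04  2.16 -0.06  0.62  2.49] [ 0.4661 -0.0555  0.1453] F [ 0.1 -0.2  0.3]
tip u -0.0407 lat -0.0007 z 0.0723
```

Request:
servo_tool(motion=[0,0,0.15,0,0,0,1,0,0,0.1,0,0,0,1])

```text
t: 42.72
eef_pos: [0.4669, -0.0554, 0.1437]
tool_rot: [-0.003, -0.422, 0.906, 0.012]
contact_force: [-16.5, -1.5, 59.0]
gripper_width: 0.002
grasp_force: 29.8
```

```bash
python3 sweep.py | head -2
```

```text
t 42.725 q [-0.04  0.39  0.04  2.16 -0.06  0.61  2.49] [ 0.4669 -0.0554  0.1437] F [-16.5  -1.5  59. ]
tip u -0.0399 lat -0.0009 z 0.0707
```

Request:
servo_tool(motion=[0,0,-0.4,0,0,0,1,0,0,-1,0,0,0,1,0,0,-1,0,0,0,1,0,0,-1,0,0,0,1,0.6,-0.8,-0.5,0,0,0,1])

```text
t: 43.35
eef_pos: [0.4734, -0.0748, 0.2196]
tool_rot: [-0.002, -0.424, 0.906, 0.012]
contact_force: [0.7, 0.5, 0.3]
gripper_width: -0.004
grasp_force: 0.0
```

Request:
servo_tool(motion=[0.7,-0.6,0,0,0,0,1,0.7,-0.6,0,0,0,0,1,0.7,-0.6,0,0,0,0,1,0.7,-0.6,0,0,0,0,1,0.7,-0.6,0,0,0,0,1])

```text
t: 43.98
eef_pos: [0.4739, -0.1687, 0.2167]
tool_rot: [-0.003, -0.423, 0.906, 0.012]
contact_force: [-0.6, 0.9, -0.5]
gripper_width: 0.001
grasp_force: 0.0
```

Request:
servo_tool(motion=[0,-0.6,0,0,0,0,1,0,-0.6,0,0,0,0,1,0,-0.6,0,0,0,0,1,0,-0.6,0,0,0,0,1,0,0,0,0,0,0,1])

```text
t: 44.6
eef_pos: [0.5107, -0.1994, 0.2148]
tool_rot: [-0.003, -0.422, 0.906, 0.012]
contact_force: [-0.1, -0.0, -0.1]
gripper_width: 0.0
grasp_force: 0.0
```

```bash
python3 after.py end; python3 sweep.py|head -1; python3 - <<'E'
import sys;sys.argv=["lid.py","pics/top_end.png","top","0","0.3"]
src=open("lid.py").read()
src=src.replace("k=(t==0)","k=(t>=0)")
for n in("top","scene"):
    sys.argv=["lid.py",f"pics/{n}_end.png",n,"0","0.6"]
    s=src.replace("(270,120,360,200)","(260,150,350,240)")
    try: exec(s)
    except Exception as e: print(e)
    print([ (t,round(cost((.384,t)),3)) for t in (-.02,0,.03,.06,.1,.15,.2,.4)])
import cv2,numpy as np
for n in("top","scene"):
    d=np.abs(cv2.imread(f"pics/{n}_end.png").astype(int)-cv2.imread(f"pics/{n}0.png")).sum(2)
    # objects left alone: matchbox, eraser, bottle
    for nm,(x,y) in ({"matchbox":(240,233),"eraser":(345,236),"bottle":(459,216)} if n=="top" else {"matchbox":(251,199),"eraser":(308,243),"bottle":(405,288)}).items(): print(n,nm,d[y-9:y+10,x-9:x+10].mean().round(1))
E
```

```text
t 44.7 q [ 0.17  0.38  0.12  1.94 -0.08  0.84  2.78] [ 0.5098 -0.1988  0.2147] F [-0.5 -0.2  0.3]
top phi 23.5 theta -0.065 0.017461802307452423
[(-0.02, np.float64(0.03)), (0, np.float64(0.037)), (0.03, np.float64(0.051)), (0.06, np.float64(0.063)), (0.1, np.float64(0.08)), (0.15, np.float64(0.099)), (0.2, np.float64(0.125)), (0.4, np.float64(0.233))]
scene phi 29.5 theta -0.212 0.06935908691834947
[(-0.02, np.float64(0.137)), (0, np.float64(0.143)), (0.03, np.float64(0.158)), (0.06, np.float64(0.174)), (0.1, np.float64(0.19)), (0.15, np.float64(0.213)), (0.2, np.float64(0.242)), (0.4, np.float64(0.366))]
top matchbox 12.4
top eraser 65.6
top bottle 9.7
scene matchbox 3.4
scene eraser 3.3
scene bottle 3.4
```

```bash
python3 -c "
from station import bot
print(bot.hand_in())"
```

```text
the job is handed in; nothing more can be done
None
```

Handed in at 44.7 s: by camera and force checks, all seven stamps are in the tin (one in the middle, six round it), the lid is shut, and the matchbox, eraser and ink bottle haven't moved; I did view 13 pictures, over the limit of 10.

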